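# Start the antler bracket's lag screw square with the nut driver

## Robot

A 6-joint arm with a two-finger parallel gripper is mounted at the origin on the work surface. World frame = base frame: x ahead of the robot, y to its left, z up, the work surface at z = 0. Lengths are in mm, angles in degrees, forces in N, time in s.
With the tool pointing down it reaches from about 350 to 850 mm from the base axis. Payload 8.1 kg.
Tool frame: the origin (TCP) lies midway between the tips of the shut fingers; the grasp point (between the pads) lies 19 mm behind it; x points along the fingers, y is the direction in which the jaws open and shut, and the axes are right-handed (so a half turn about x gives the same grasp; the last joint's range is limited). The gripper opens to 85 mm and grips with 20 to 120 N. Pads are 22 mm wide; open, the fingers measure 114 mm over their backs; the gripper's body (76 mm by 85 mm) begins 54 mm behind the grasp point. The pads swing forward as they close: fully open they stand 13 mm farther back than shut.
Start: joints at [-4.893, 7.471, 85.268, -0, 87.261, -4.893], TCP at [600.004, 0.022, 201.092] pointing down, gripper open.
Joint ranges: [-169.43, 169.43], [-51.17, 129.36], [1.28, 143.12], [-76.62, 256.62], [0, 156.53], [-152.29, 152.29]. Speed limits (degrees/s): [136.94, 136.94, 159.86, 180, 180, 180].

## Interface

Orientations are given as [roll, pitch, yaw] about the fixed x, y, z axes, in that order (R = Rz(yaw) Ry(pitch) Rx(roll)).
In Python, from bench import sense, snapshot, hand_in gives the robot as it stands.
- The arm moves only by the tool drive_tool, never from a script. Its argument "deltas" is a list of rows, each a list of 7 numbers: the closure in counts, from 0 (fully open) to 255 (shut), then the shift along the tool's x, y, z in m, then the turn, a rotation vector about the tool's x, y, z in rad. A call has exactly 10 rows; each row is the pose to reach, as a shift and turn from the pose commanded when the call began, along the tool's axes at that moment; what a row does not reach only later rows make up. A row lasts 1/12 s, in which the tool goes at most 41.7 mm and 7.16 degrees, less where a joint would pass 70% of its speed; a pose out of reach is approached as far as the arm can. A call with a gripper value outside its range is refused whole. The fingers move at their own pace and stop on an object; "squeeze" is the grip in N (left out, the last holds). Time passes only in rows, so rows that repeat a pose let the fingers close, or fill a call up. It gives the time, the measured TCP pose, the force and the opening at its end, in the units of the state.
- sense(): the state, without advancing time (a new reading comes with each control period).
- snapshot(name): name is "scene" or "side" or "wrist"; returns a dict with "frame" (384x512x3 uint8, blue, green, red), "fx", "fy", "cx", "cy" (pixels), "rvec" (rotation vector, rad) and "tvec" (3), from world to camera coordinates, as OpenCV has them. Camera axes: x right, y down, z forward; pixel columns grow to the right and rows downward; lengths in mm; the calibration is good to about 2 mm. A picture is of the moment at which its call begins. There is no depth.
- hand_in(): hands the job in, once; it reports no verdict.
The state is a dict: "time": time; "joint_pos": joint angles; "qd": joint speeds; "joint_efforts": joint torques, N m; "tool_pos": TCP position; "tcp_rot": TCP orientation; "ft_force": force on the tool from outside, world axes, zero at the start; "wrist_torque": the same for the moment, N m; "finger_gap": finger opening in mm.
Only numpy, scipy, OpenCV 4.12 (cv2) and the standard library are available. Lean on these libraries where they do the work, as an engineer would, in place of code of your own. Each camera call takes 0.05 s, during which the arm holds its last target.

## Task

On the sloping rest, the antler bracket's last lag screw stands loose and leaning in its hole. Take the nut driver from the tool block, fit it fully over the screw's hex head with a light push, bring driver and screw square to the bracket plate before you turn, then start the screw with at least half a turn clockwise and leave it square. Do not push hard or touch the screw with the gripper; stand the driver back in its hole in the block and leave everything else where it is.

Things in the scene. Friction and masses are not known exactly. Their poses are not given: they have to be found in the camera images.
- driver: Nut driver standing socket down in the tool block: 134 mm long, 0.22 kg. Origin: centre of the socket's mouth; z up the shaft. Socket 26 mm across, 0 to 24 mm up; hex recess 18.2 mm across flats, 12 mm deep; 13 mm shaft; six-sided wooden handle, 32 mm across flats, from 56 to 134 mm up. x is square to a handle flat and to a recess flat. Best gripped on two flats, 95 mm up.
- block: Fixed wooden tool block, 80 (x) by 180 (y) by 45 mm; origin under its centre, z up. The driver's hole is at y = -45 mm, the awl's at y = +45 mm; thin drill bits stand 25 mm above its top along x = +27 mm.
- block_hole (a point): Centre of the mouth of the driver's hole, in the block's top face, 45 mm above the bench; z up. The hole is round, 28 mm wide, bevelled 1.5 mm, 32 mm deep with a flat floor: standing home, the driver's origin is 32 mm below this point.
- hole (a point): Centre of the loose screw's hole, in the top face of the bracket plate (70 mm along x, 150 mm along y). z is square to the plate and is the axis the screw must take, 12 degrees from vertical, tipped to this frame's -x. Along +y: the bracket's bent saddle (54 to 88 mm away, 44 mm high) and a like screw already home (105 mm away), to be left.
- lag: The loose lag screw to start (steel, 10 mm shaft). Origin: on its shaft at the hole's mouth, where it pivots; z up the shaft. It starts 7 to 13 degrees off the hole's axis, stays as left, swings under about 2 N sideways at the head, up to 12 degrees either way. The frame leans with the screw but does not turn with it.
- lag_top (a point): Centre of the top of the loose screw's hex head, 55 mm up its shaft; z outward along the shaft; leans and sinks with the screw but does not turn with it, so the flats' direction is not measured. Head 17 mm across flats, 7 mm high, top 2.5 mm bevelled to 14 mm round, on a 26 mm flange. Fully on, the socket's mouth is 7 mm below this point; with the flats out of line it rests 0 to 2.5 mm below it.
- lag_sink (a joint): How far the loose screw has sunk, in m: within 0.4 mm of 0 at the start, 4.5 mm more per clockwise turn seen from above. The thread takes about 0.08 N m to turn and cannot be pushed in. The driver has about 8 degrees of play either way on the hex.
- awl: Scratch awl with a round 29 mm wooden handle, standing in the block's other hole, its top 123 mm above the bench; origin at its point. Leave alone.
- tape: Roll of tan masking tape lying flat, 90 mm across, 24 mm high; origin under its centre. Leave alone.
- rule: Folded wooden rule, 115 x 16 x 14 mm, its length along x; origin under its centre. Leave alone.
- marker: Black marker lying along its x, 130 mm long, 12 mm thick; origin under its centre. Leave alone.
- spare_lag: Spare lag screw lying on the bench along its x, 79 mm long, flange 26 mm across; origin under its middle. Leave alone.
- tin: Small open steel tin, 64 mm across, 30 mm high; origin under its centre. Leave alone.
- puck: Grey metal block 52 x 36 x 16 mm; origin under its centre. Leave alone.
Not all that is in view belongs to the job. Leave any yellow look-alike of the driver alone. Of the things shaped like the block, the wooden one is meant.

How it is judged (in metres and radians):
On the way, in this order (a step that is already met when the one before it is completed fails the run):
1. the driver is fully on the hex head, and driver and screw stand square to the bracket plate, before the screw has been turned (z of driver in the frame of lag_top between -0.01 and -0.0045 m and distance between driver and lag_top below 0.0105 m and angle between the z axis of driver and the z axis of hole, either way round below 0.08 rad and angle between the z axis of lag and the z axis of hole, either way round below 0.09 rad and value of joint lag_sink below 0.0012 m), for 0.2 s.
2. the screw has been driven in by about half a turn (1.9 mm) and is square (value of joint lag_sink above 0.0019 m and angle between the z axis of lag and the z axis of hole, either way round below 0.09 rad), for 0.1 s.
At the end, for the whole second after the job is handed in: The loose screw has sunk at least 1.9 mm (about half a turn) and is within 0.09 rad (5 degrees) of square to the plate; the driver stands released, at rest in its hole in the block, mouth over 25 mm deep, within 8 mm of the hole's axis and 0.15 rad of upright (all of step 2 and z of driver in the frame of block_hole below -0.025 m and horizontal distance between driver and block_hole below 0.008 m and angle between driver's own z axis and vertical below 0.15 rad and linear speed of driver below 0.02 m/s); the robot touches nothing.
It fails at once if the driver is pressed on the lag screw with more than 40 N (contact force between driver and lag above 40 N).
It fails at once if the screw is turned in while it leans more than 0.09 rad (5 degrees) from square (value of joint lag_sink above 0.0012 m and angle between the z axis of lag and the z axis of hole, either way round above 0.09 rad).
It fails at once if the robot itself touches the lag screw (contact force between any of the fingers, the arm and lag above 1 N).
It fails at once if one of the other things on the bench is shifted by more than 30 mm (distance of any of awl, tape, rule, marker, spare_lag, tin, puck from where it was at the start of the episode above 0.03 m).
It also fails if it takes over 72 s, if anything falls off the work surface, if the arm or the gripper's body presses on something with over 40 N, if the wrist force passes 120 N, or if a joint passes its speed limit or range.

## Working session

There is one attempt and no reset: what is moved stays moved. The work goes in short steps, Python scripts to look and compute and a tool call to move; the robot and the scene stay as the last step left them, time stands still between calls to the robot, and variables do not carry over. Pictures are saved under pics/ and viewed, and the job is handed in when it is done.

Besides the shell and the picture viewer there is one more tool, called after ">>>" by a JSON object that holds its "name" and its "arguments". drive_tool: Moves the arm, as the interface text tells. Its arguments: {"type":"object","properties":{"deltas":{"type":"array","items":{"type":"array","items":{"type":"number"}}},"squeeze":{"type":"number"}},"required":["deltas"]}

```bash
mkdir -p pics
cat > h.py <<'E'
import numpy as np,cv2,json,pickle,sys
from bench import sense,snapshot
def shot(name,tag):
    s=snapshot(name); pickle.dump(s,open(f'pics/{tag}.pkl','wb')); cv2.imwrite(f'pics/{tag}.png',s['frame']); return s
def load(tag): return pickle.load(open(f'pics/{tag}.pkl','rb'))
def KRt(s):
    K=np.array([[s['fx'],0,s['cx']],[0,s['fy'],s['cy']],[0,0,1.]]); R=cv2.Rodrigues(np.array(s['rvec'],float))[0]; return K,R,np.array(s['tvec'],float).ravel()
def ray(s,u,v):
    K,R,t=KRt(s); d=R.T@np.linalg.inv(K)@np.array([u,v,1.]); return -R.T@t,d/np.linalg.norm(d)
def atz(s,u,v,z):
    c,d=ray(s,u,v); return c+d*(z-c[2])/d[2]
def tri(obs):
    A=np.zeros((3,3));b=np.zeros(3);rs=[ray(*o) for o in obs]
    for c,d in rs:
        P=np.eye(3)-np.outer(d,d);A+=P;b+=P@c
    p=np.linalg.solve(A,b); return p,[np.linalg.norm((np.eye(3)-np.outer(d,d))@(p-c)) for c,d in rs]
def proj(s,P):
    K,R,t=KRt(s); q=(np.atleast_2d(P)@R.T+t)@K.T; return q[:,:2]/q[:,2:]
def crop(tag,x0,y0,x1,y1,k,out):
    s=load(tag); im=s['frame'][y0:y1,x0:x1]; cv2.imwrite(f'pics/{out}.png',cv2.resize(im,None,fx=k,fy=k,interpolation=cv2.INTER_CUBIC))
E
python3 - <<'E'
from h import *
for n in ['scene','side','wrist']:
    s=shot(n,n+'0');K,R,t=KRt(s);print(n,K[0,0],(-R.T@t).round(),R[2].round(2))
print(sense())
E
```

```text
scene 401.4893728666659 [1369. -194.  689.] [-0.82  0.12 -0.56]
side 473.31111963113574 [159. 646. 779.] [ 0.35 -0.66 -0.66]
wrist 279.4413911780583 [600.  81. 373.] [-0.   -0.32 -0.95]
{'time': 0.15, 'joint_pos': array([-4.89318992e+00,  7.50662772e+00,  8.53139868e+01, -1.41487669e-03,
        8.72591893e+01, -4.89160547e+00]), 'qd': array([-0.03847975, -0.06636533, -0.22086628, -0.02724357, -0.01334006,
        0.02103153]), 'joint_efforts': array([ 1.01583330e-03, -5.70061326e+01, -5.01160097e+01, -1.39109225e-04,
        9.69119486e-03, -7.10949371e-05]), 'tool_pos': array([5.99556959e+02, 4.91275575e-02, 2.00279403e+02]), 'tcp_rot': array([-93.87712059,  89.92018362, 176.1213636 ]), 'ft_force': array([-0.1219725 ,  0.61329675,  0.50797493]), 'wrist_torque': array([ 0.02678377, -0.02405727, -0.02819352]), 'finger_gap': 85.38907182673637}
```

View pics/scene0.png

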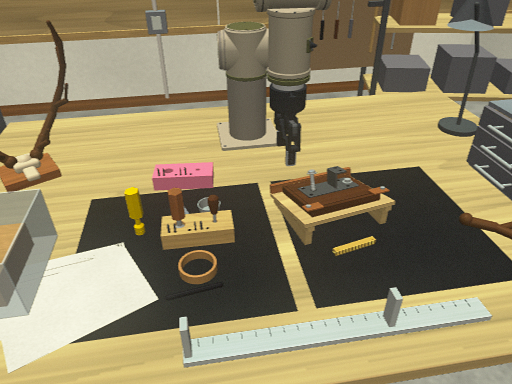

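View pics/side0.png

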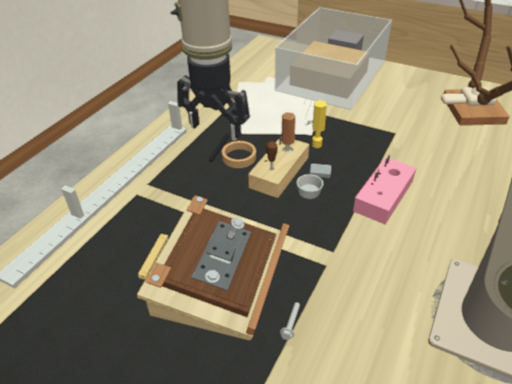

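View pics/wrist0.png

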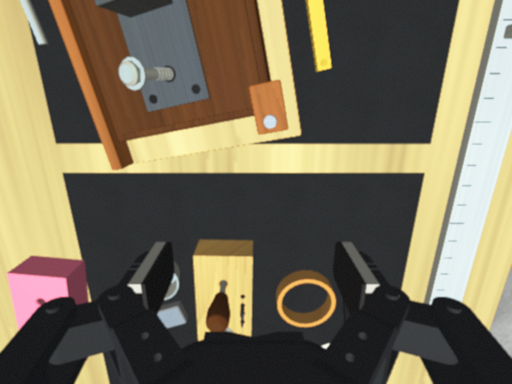

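Candidates for the driver: the brown handle at scene (177,205), side (288,128); the yellow look-alike at scene (135,205), side (319,120); and the awl at scene (214,205), side (271,150). I choose the brown handle in the wooden block. The pink block at scene (183,176) is a decoy. Next, close crops.

Run:
```python
from h import *
crop('scene0',120,160,260,290,5,'c1');crop('side0',230,90,350,210,5,'c2');crop('side0',150,190,300,340,5,'c3');crop('scene0',260,150,400,250,5,'c4');crop('wrist0',60,0,320,180,3,'c5')
```

```text
(no output)
```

View pics/c1.png

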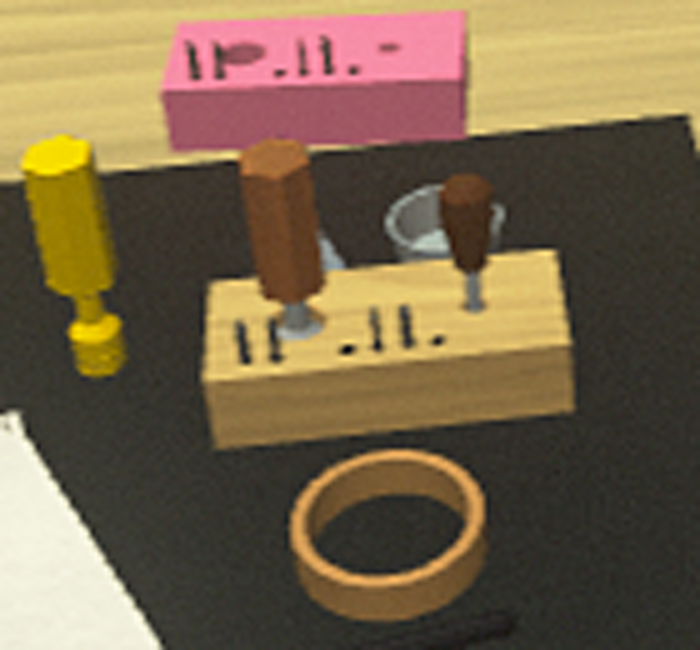

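View pics/c2.png

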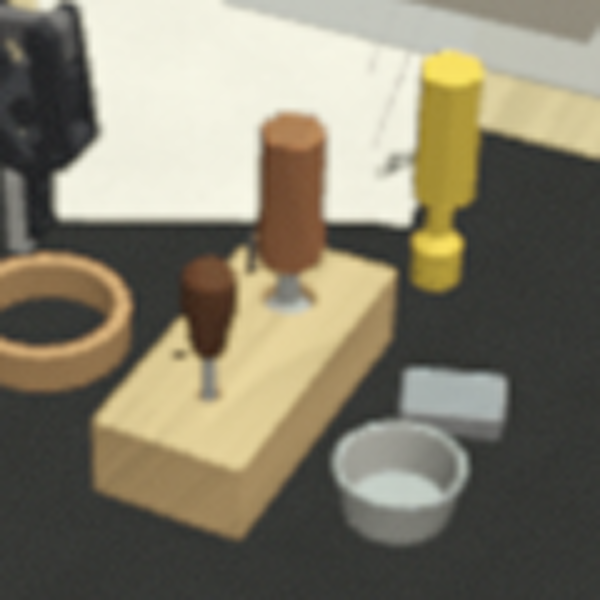

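View pics/c3.png

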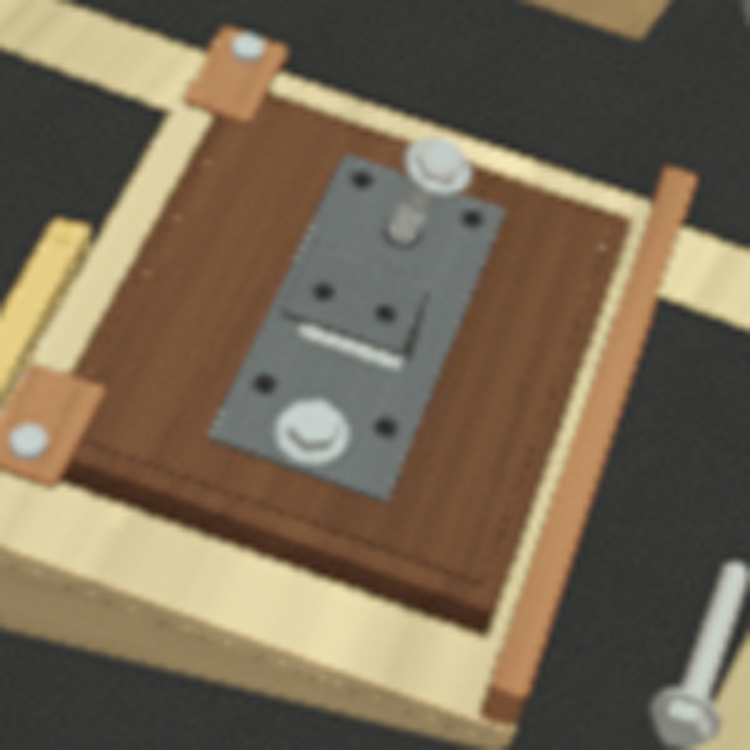

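View pics/c4.png

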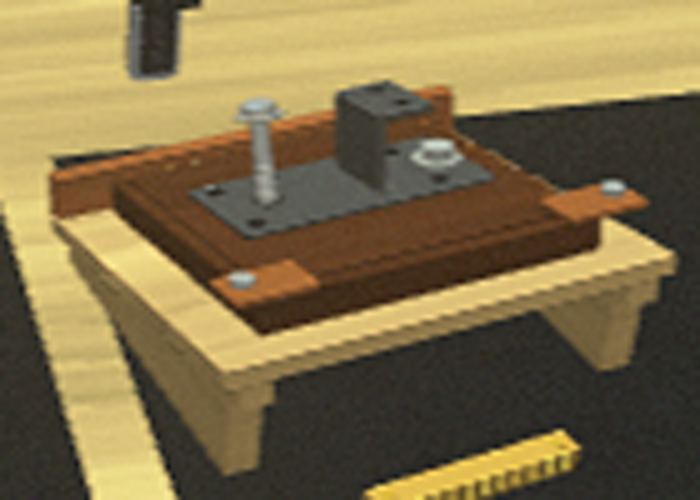

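View pics/c5.png

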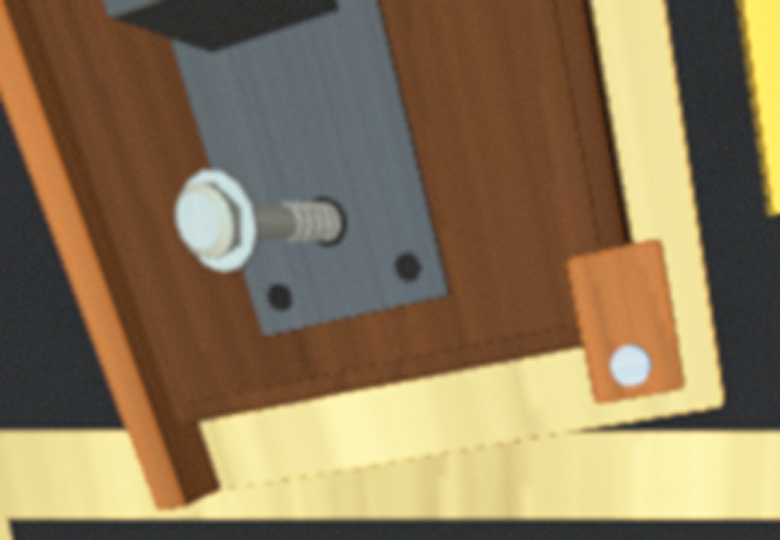

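```bash
cat > fit.py <<'E'
from h import *
from scipy.optimize import least_squares
from scipy.spatial.transform import Rotation as Ro
sc,si,wr=load('scene0'),load('side0'),load('wrist0')
c1=lambda u,v:(sc,u/5+120,v/5+160); c2=lambda u,v:(si,u/5+230,v/5+90)
c3=lambda u,v:(si,u/5+150,v/5+190); c4=lambda u,v:(sc,u/5+260,v/5+150); c5=lambda u,v:(wr,u/3+60,v/3)
# rough
for n,o in dict(dtop=[c1(276,160),c2(294,130)],dhole=[c1(300,326),c2(288,300)],awlhole=[c1(474,307),c2(208,395)],hole=[c3(403,240),c5(325,222),c4(267,203)],head=[c3(440,158),c5(207,218),c4(258,104)]).items():
    print(n,*[x if isinstance(x,list) else x.round(1) for x in tri(o)])
bo=[((-40,-90),c1(207,280)),((-40,90),c1(557,250)),((40,90),c1(575,347)),((40,-90),c1(205,380)),((40,90),c2(95,422)),((-40,90),c2(243,470)),((-40,-90),c2(397,268)),((0,-45),c1(300,326)),((0,45),c1(474,307)),((0,-45),c2(288,300)),((0,45),c2(208,395))]
def fb(p):
    r=[]
    for (x,y),(s,u,v) in bo:
        c,s_=np.cos(p[2]),np.sin(p[2]); P=[p[0]+c*x-s_*y,p[1]+s_*x+c*y,45]
        r+=list(proj(s,P)[0]-[u,v])
    return r
r=least_squares(fb,[600,-250,0],loss='soft_l1');p=r.x;print('block',p[:2],np.degrees(p[2]),np.array(fb(p)).reshape(-1,2).round(1).tolist())
c,s_=np.cos(p[2]),np.sin(p[2]);print('bhole',p[0]+s_*45,p[1]-c*45)
po=[((-35,-22.5),c3(505,208)),((35,-22.5),c3(347,155)),((-35,127.5),c3(390,498)),((35,127.5),c3(208,434)),((0,0),c3(403,240)),((0,105),c3(308,437)),
((-35,-22.5),c5(263,333)),((35,-22.5),c5(445,295)),((0,0),c5(325,222)),((-35,-22.5),c4(190,192)),((35,-22.5),c4(248,236)),((35,127.5),c4(494,178)),((0,0),c4(267,203))]
def fp(p):
    R=Ro.from_euler('ZY',[p[3],np.radians(-12)]).as_matrix(); r=[]
    for (x,y),(s,u,v) in po: r+=list(proj(s,p[:3]+R@np.array([x,y,0]))[0]-[u,v])
    return r
r=least_squares(fp,[600,100,80,0],loss='soft_l1');p=r.x;print('plate',p[:3],np.degrees(p[3]),np.array(fp(p)).reshape(-1,2).round(1).tolist())
R=Ro.from_euler('ZY',[p[3],np.radians(-12)]).as_matrix();print('z',R[:,2])
E
python3 fit.py
```

```text
dtop [ 554.3 -257.6  143.6] [np.float64(1.4182451410316663), np.float64(1.4182451410317736)]
dhole [ 554.3 -257.7   40.4] [np.float64(1.0632073058861609), np.float64(1.0632073058862377)]
awlhole [ 556.4 -168.8   41.5] [np.float64(0.6627293967971322), np.float64(0.6627293967970623)]
hole [515.1 101.8  75.5] [np.float64(0.4046859603468027), np.float64(0.900569624754198), np.float64(1.0818077749801152)]
head [497.4  98.7 127.5] [np.float64(0.5944818823330483), np.float64(0.5296170467777804), np.float64(0.5585882618372872)]
block [ 555.13858176 -212.43974969] 359.44708782234306 [[0.7, -0.2], [-0.6, -1.2], [-0.8, -1.5], [0.0, -0.2], [-0.6, -0.2], [-0.6, 0.0], [-1.0, 0.2], [-0.4, -1.6], [0.2, -1.5], [-0.4, -1.1], [-0.1, -0.5]]
bhole 554.7043322944476 -257.4376543904662
plate [517.05983869  94.70538325  77.64653582] 11.471112917546666 [[-0.2, 0.9], [-0.7, 0.2], [-0.8, 1.1], [-0.3, 0.9], [0.7, -3.4], [1.8, -2.7], [-0.7, -0.5], [-0.1, -1.5], [1.8, 6.6], [-0.6, -0.4], [-0.3, -0.1], [0.3, -0.5], [-2.7, 0.1]]
z [-0.20375867 -0.0413482   0.9781476 ]
```

```bash
cat >> fit.py <<'E'
def fp(p):
    R=Ro.from_euler('ZY',[p[3],np.radians(-12)]).as_matrix(); r=[]
    for (x,y),(s,u,v) in po: r+=list(proj(s,p[:3]+R@np.array([x,y-(0 if y in(0,105) else p[4]),0]))[0]-[u,v])
    return r
po=[o for o in po if o[0]!=(0,105)]
r=least_squares(fp,[600,100,80,0,0],loss='soft_l1');p=r.x;print('plate',p[:3],np.degrees(p[3]),p[4],np.array(fp(p)).reshape(-1,2).round(1).tolist())
R=Ro.from_euler('ZY',[p[3],np.radians(-12)]).as_matrix();print('z',R[:,2])
h=np.array([497.4,98.7,127.5])-p[:3];print(np.linalg.norm(h),R.T@h,np.degrees(np.arccos(h@R[:,2]/np.linalg.norm(h))))
E
python3 fit.py|tail -3
```

```text
plate [515.69904496 101.06159428  77.19092933] 11.469900005575699 7.725457286310563 [[-0.0, 0.6], [-0.4, -0.0], [-0.5, 0.7], [0.0, 0.5], [-0.3, -0.9], [-0.2, 0.6], [0.2, -0.2], [-0.1, -0.3], [-1.1, -0.2], [-0.8, 0.2], [-0.1, -0.2], [-0.6, -0.3]]
z [-0.20375955 -0.04134389  0.9781476 ]
53.58577017712827 [-7.54121245  1.32439039 53.03593942] 8.214846557546345
```

```bash
cat > mv.py <<'E'
from h import *
from scipy.spatial.transform import Rotation as Ro
import os
def cmd():
    if os.path.exists('cmd.json'):
        d=json.load(open('cmd.json'));return np.array(d['p']),Ro.from_rotvec(d['r'])
    return np.array([600.,0,201.1]),Ro.from_matrix([[0,0,1],[0,1,0],[-1,0,0]]) # placeholder
def setcmd(p,R): json.dump(dict(p=list(map(float,p)),r=list(map(float,R.as_rotvec()))),open('cmd.json','w'))
def apply(d):  # d: 6 numbers (m, rad) of last row
    p,R=cmd(); setcmd(p+R.apply(np.array(d[:3])*1000),R*Ro.from_rotvec(d[3:]))
def delta(p2,R2):
    p,R=cmd(); return np.r_[R.inv().apply(np.array(p2)-p)/1000,(R.inv()*R2).as_rotvec()]
def meas():
    s=sense(); return s['tool_pos'],Ro.from_euler('xyz',s['tcp_rot'],degrees=True)
E
python3 - <<'E'
from mv import *
p,R=meas();print(R.as_matrix().round(3))
from scipy.optimize import minimize
sc,si=load('scene0'),load('side0')
print('yellow',atz(sc,139.4,233,0),atz(si,230+437/5,90+278/5,0), atz(sc,132,192,121),)
print('puck',atz(si,230+455/5,90+390/5,16),'tin',atz(si,230+400/5,90+445/5,30))
E
```

```text
[[-0.001  1.    -0.   ]
 [ 0.    -0.    -1.   ]
 [-1.    -0.001 -0.   ]]
yellow [ 518.65320338 -367.30214832    0.        ] [ 510.70265632 -363.5776176     0.        ] [ 503.14460749 -366.12034048  121.        ]
puck [ 458.98206989 -257.54908654   16.        ] tin [ 461.58100296 -189.35778188   30.        ]
```

>>> {"name": "drive_tool", "arguments": {"deltas": [[0,-0.003,-0.003,0.019,0,0,0],[0,-0.007,-0.008,0.056,0,0,0],[0,-0.012,-0.014,0.096,0,0,0],[0,-0.017,-0.02,0.136,0,0,0],[0,-0.022,-0.026,0.177,0,0,0],[0,-0.027,-0.032,0.217,0,0,0],[0,-0.032,-0.038,0.254,0,0,0],[0,-0.036,-0.042,0.285,0,0,0],[0,-0.039,-0.046,0.31,0,0,0],[0,-0.039,-0.046,0.31,0,0,0]]}}

```text
time: 0.98
tool_pos: [552.4, -315.1, 240.2]
tcp_rot: [-11.9, 89.9, -102.2]
ft_force: [0.6, -1.3, -0.4]
finger_gap: 85.2
```

Run:
```python
from mv import *
setcmd([600.004,.022,201.092],Ro.from_matrix([[0,1,0],[0,0,-1],[-1,0,0]]))
apply([-0.039,-0.046,0.310,0,0,0]);print(cmd()[0])
s=shot('wrist','w1');st=sense();print(st['tool_pos'],st['time'],st['joint_pos'].round(1));print(proj(s,[[554.5,-257.5,147]]))
u,v=proj(s,[[554.5,-257.5,147]])[0].astype(int)
crop('w1',max(u-60,0),max(v-60,0),u+60,v+60,6,'c6')
```

```text
[ 554.004 -309.978  240.092]
[ 553.05922258 -312.55160426  239.76115256] 1.0333 [-34.1  12.2  75.9  -0.   91.8 -33.9]
[[255.28870672 121.40287058]]
```

View pics/w1.png

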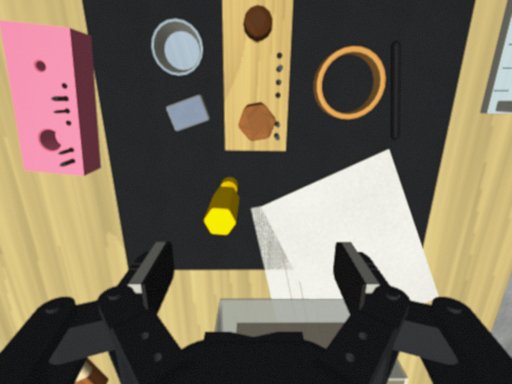

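View pics/c6.png

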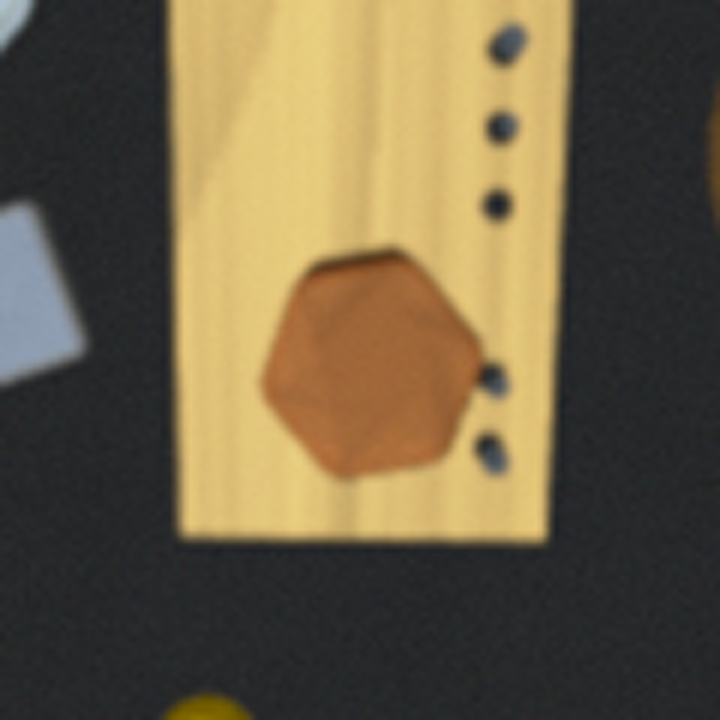

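Run:
```python
from mv import *
s=load('w1')
c=np.array([(313,275),(400,260),(480,355),(440,458),(345,478),(264,383)],float)
P=np.array([atz(s,u/6+195,v/6+61,147) for u,v in c])
print(P.round(1),P.mean(0))
e=np.roll(P,-1,0)-P;print(np.linalg.norm(e,axis=1).round(1),np.degrees(np.arctan2(e[:,1],e[:,0])).round(1), (np.degrees(np.arctan2(e[:,1],e[:,0]))%60).round(1))
q=P-P.mean(0);print((np.degrees(np.arctan2(q[:,1],q[:,0]))%60).round(1))
```

```text
[[ 547.1 -244.4  147. ]
 [ 560.4 -242.3  147. ]
 [ 572.8 -256.5  147. ]
 [ 566.8 -272.3  147. ]
 [ 551.8 -275.4  147. ]
 [ 539.3 -260.5  147. ]] [ 556.36185686 -258.5739368   147.        ]
[13.4 18.9 16.9 15.3 19.4 17.9] [   9.1  -48.7 -110.8 -168.4  130.2   64.1] [ 9.1 11.3  9.2 11.6 10.2  4.1]
[ 3.2 16.2  7.3  7.3 14.8  6.6]
```

>>> {"name": "drive_tool", "arguments": {"deltas": [[0,0.002,-0.004,-0.02,0,0,0],[0,0.006,-0.012,-0.056,0,0,0],[0,0.015,-0.02,-0.096,0,0,0],[0,0.024,-0.029,-0.136,0,0,0],[0,0.034,-0.037,-0.176,0,0,0],[0,0.044,-0.046,-0.216,0,0,0],[0,0.054,-0.054,-0.255,0,0,0],[0,0.065,-0.062,-0.293,0,0,0],[0,0.076,-0.069,-0.327,0,0,0],[0,0.085,-0.074,-0.35,0,0,0]]}}

```text
time: 1.87
tool_pos: [478.1, 44.0, 153.9]
tcp_rot: [-139.7, 89.9, 130.5]
ft_force: [0.9, -0.7, -0.1]
finger_gap: 85.3
```

Run:
```python
from mv import *
apply([0.085,-0.074,-0.350,0,0,0]);print(cmd()[0])
shot('wrist','w2a');s=shot('wrist','w2');st=sense();print(st['tool_pos'],st['time'],st['joint_pos'].round(1),st['qd'].round(1))
u,v=proj(s,[[497.4,98.7,127.5]])[0];print(u,v);u=int(u);v=int(v)
crop('w2',max(u-50,0),max(v-40,0),u+50,v+40,8,'c7')
```

```text
[480.004  40.022 155.092]
[477.2823683   44.3789325  152.83928702] 1.9667 [-9.000e-01 -9.700e+00  1.073e+02  1.000e-01  8.260e+01 -1.200e+00] [-3.8  0.4 -2.8 -1.8  0.5 -3.7]
283.4461205664462 138.87428148986672
```

View pics/w2.png

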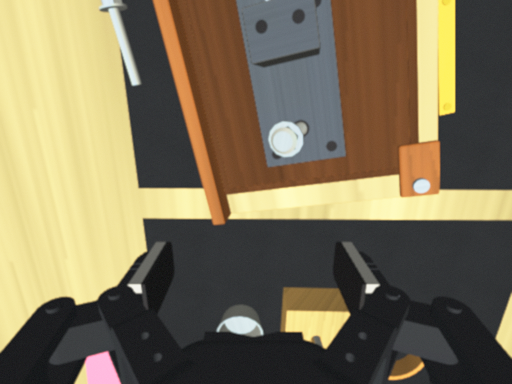

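View pics/c7.png

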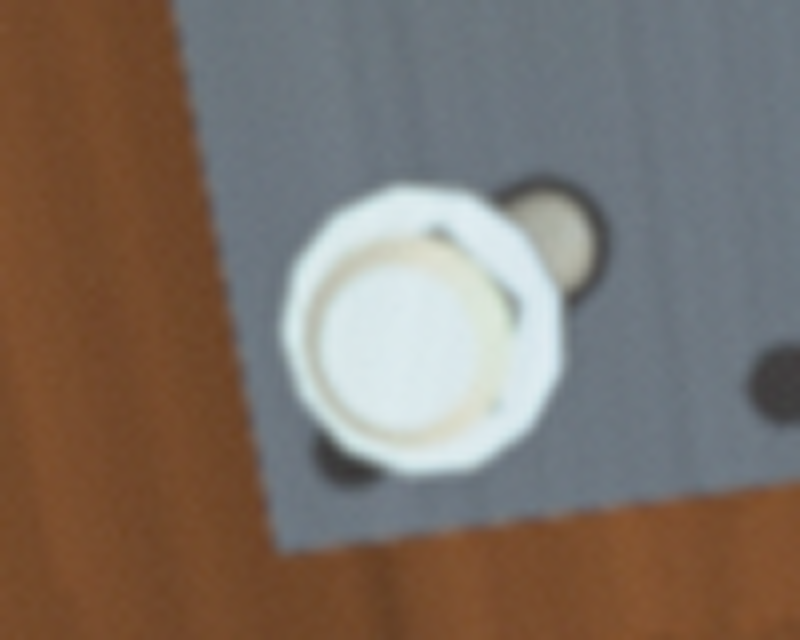

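Run:
```python
from mv import *
a=load('w2a');s=load('w2')
im=s['frame'][99:179,233:333].astype(np.float32)
im=cv2.resize(im,None,fx=8,fy=8,interpolation=cv2.INTER_CUBIC)[160:500,250:600]
g=im[:,:,1]; o=np.clip((g-150)/(250-150),0,1)**1.5*255
cv2.imwrite('pics/c8.png',cv2.resize(o.astype(np.uint8),None,fx=1.7,fy=1.7))
print(im.max(axis=(0,1)))
```

```text
[241.04028 237.12126 224.4036 ]
```

View pics/c8.png

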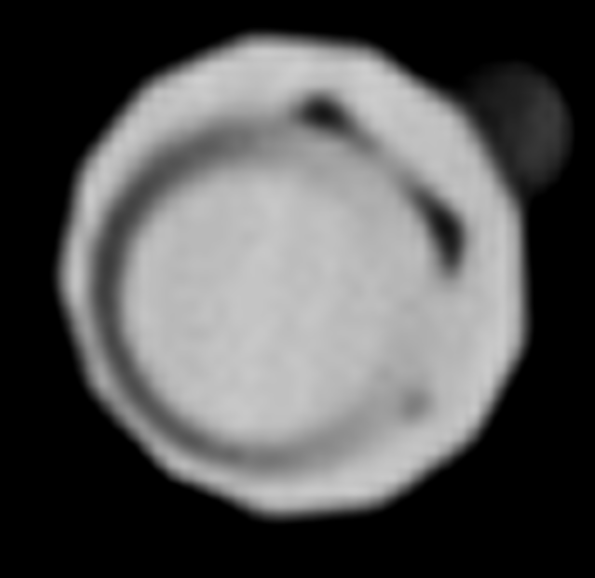

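```bash
cat > hexfit.py <<'E'
from mv import *
s=load('w2')
cv=lambda x,y:((x/1.7+250)/8+233-0.0,(y/1.7+160)/8+99-0.0)
head0=load('scene0')
# head top by tri incl w2
c3=lambda u,v:(load('side0'),u/5+150,v/5+190); c4=lambda u,v:(load('scene0'),u/5+260,v/5+150); c5=lambda u,v:(load('wrist0'),u/3+60,v/3)
top,e=tri([c3(440,158),c5(207,218),c4(258,104),(s,*cv(255,300))]);print('top',top,e)
piv=np.array([515.7,101.06,77.19]);hz=np.array([-.20376,-.04134,.97815])
d=top-piv;print(np.linalg.norm(d));d/=np.linalg.norm(d);print('axis',d,'lean',np.degrees(np.arccos(d@hz)))
C=piv+d*55;Fl=piv+d*48
for base in (Fl,):
    P=[]
    for q in [(315,97),(462,225),(425,405)]:
        c,r=ray(s,*cv(*q));P.append(c+r*((base-c)@d)/(r@d))
    P=np.array(P);ex=np.cross([0,1,0],d);ex/=np.linalg.norm(ex);ey=np.cross(d,ex)
    # yaw frame: rotate vertical onto d minimal
    R,_=Ro.align_vectors([d],[[0,0,1]]);Q=R.inv().apply(P-base);print(Q.round(1))
    for a,b in((0,1),(1,2)):
        v=Q[b]-Q[a];print(np.linalg.norm(v),np.degrees(np.arctan2(v[1],v[0])))
    print('corner ang',np.degrees(np.arctan2(Q[:,1],Q[:,0])))
E
python3 hexfit.py
```

```text
top [497.41000989  98.30735747 127.51869881] [np.float64(0.419043265441474), np.float64(0.5759114397210803), np.float64(0.9648296557419681), np.float64(1.1634748175125673)]
53.61976038285789
axis [-0.34110541 -0.05133635  0.93862223] lean 8.214857702679703
[[ 1.2  8.5 -0. ]
 [ 9.2  2.3 -0. ]
 [ 7.8 -7.4 -0. ]]
10.184621710637606 -37.54407487956854
9.76676987157269 -98.68012893878617
corner ang [ 82.22124685  13.92773522 -43.49495598]
```

>>> {"name": "drive_tool", "arguments": {"deltas": [[0,-0.007,0.004,0.015,-0.03,0,0],[0,-0.02,0.011,0.045,-0.1,0,0],[0,-0.035,0.02,0.08,-0.19,0,0],[0,-0.05,0.029,0.117,-0.28,0,0],[0,-0.061,0.039,0.155,-0.37,0,0],[0,-0.069,0.049,0.193,-0.46,0,0],[0,-0.073,0.058,0.23,-0.55,0,0],[0,-0.075,0.067,0.263,-0.63,0,0],[0,-0.075,0.073,0.288,-0.67,0,0],[0,-0.075,0.0755,0.298,-0.689,0,0]]}}

```text
time: 2.8
tool_pos: [555.4, -261.9, 230.0]
tcp_rot: [-44.1, 89.9, -94.7]
ft_force: [-0.2, 0.4, -1.1]
finger_gap: 85.4
```

```bash
cat >> mv.py <<'E'
R0=Ro.from_matrix([[0,1,0],[0,0,-1],[-1,0,0]])
def tool(d,psi):
    d=np.array(d,float);d/=np.linalg.norm(d);v=np.cross([0,0,1],d);n=np.linalg.norm(v)
    Rm=Ro.from_rotvec(v/n*np.arctan2(n,d[2])) if n>1e-9 else Ro.identity()
    return Rm*Ro.from_euler('z',psi,degrees=True)*R0
E
python3 - <<'E'
from mv import *
apply([-0.075,0.0755,0.298,-0.689,0,0]);print(cmd()[0])
s=shot('wrist','w3');st=sense();print(st['tool_pos'],st['time'],st['joint_pos'].round(1),st['qd'].round(1))
print((cmd()[1].inv()*meas()[1]).as_rotvec())
print(delta([555.5,-258,90],tool([0,0,1],39.5)))
E
```

```text
[ 555.504 -257.978  230.092]
[ 555.35705351 -262.11158246  229.6840776 ] 2.85 [-30.    9.1  80.6  -0.1  90.4 -69.5] [ 2.4 -2.1  2.7  0.7  0.2  5.6]
[ 0.00029125 -0.00057364 -0.00097368]
[ 1.40092000e-01 -1.70743723e-05  1.44383452e-05 -4.05054538e-04
 -1.11022303e-16  5.55111516e-17]
```

View pics/w3.png

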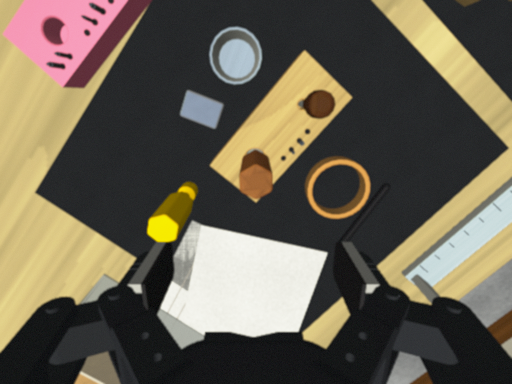

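Run:
```python
from mv import *
crop('w3',216,130,296,210,8,'c9');print(atz(load('w3'),256,181,147))
```

```text
[ 555.43622788 -258.13076405  147.        ]
```

View pics/c9.png

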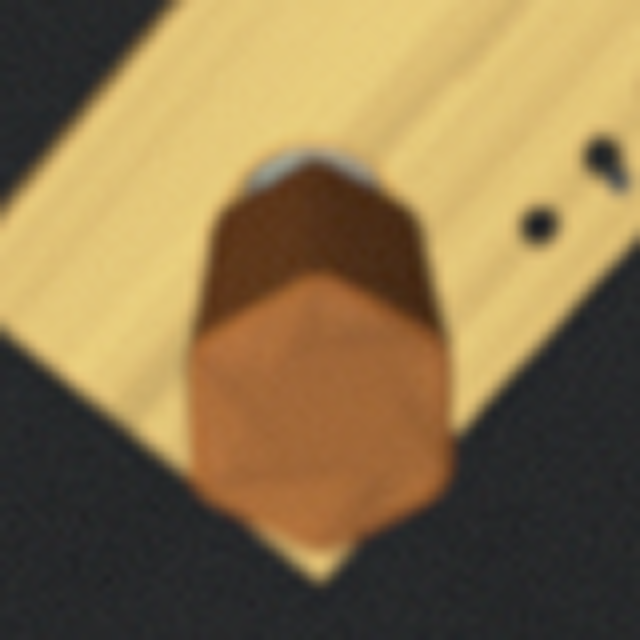

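>>> {"name": "drive_tool", "arguments": {"deltas": [[0,0.0,0,0,0,0,0],[0,0.01,0,0,0,0,0],[0,0.03,0,0,0,0,0],[0,0.055,0,0,0,0,0],[0,0.08,0,0,0,0,0],[0,0.103,0,0,0,0,0],[0,0.122,0,0,0,0,0],[0,0.134,0,0,0,0,0],[0,0.14,0,0,0,0,0],[0,0.14,0,0,0,0,0]]}}

```text
time: 3.68
tool_pos: [554.6, -256.6, 88.5]
tcp_rot: [-160.3, 89.9, 149.2]
ft_force: [0.0, -0.1, -0.5]
finger_gap: 85.5
```

>>> {"name": "drive_tool", "arguments": {"deltas": [[255,0,0,0,0,0,0],[255,0,0,0,0,0,0],[255,0,0,0,0,0,0],[255,0,0,0,0,0,0],[255,0,0,0,0,0,0],[255,0,0,0,0,0,0],[255,0,0,0,0,0,0],[255,0,0,0,0,0,0],[255,0,0,0,0,0,0],[255,0,0,0,0,0,0]], "squeeze": 70}}

```text
time: 4.52
tool_pos: [556.4, -258.6, 91.5]
tcp_rot: [19.0, 89.9, -31.5]
ft_force: [0.5, 0.5, 6.4]
finger_gap: 30.7
```

Run:
```python
from mv import *
apply([0.14,0,0,0,0,0]);print(cmd()[0])
st=sense();print(st);print(meas()[1].as_matrix().round(3))
print(atz(load('w3'),256,181,147))
```

```text
[ 555.504 -257.978   90.092]
{'time': 4.5167, 'joint_pos': array([-2.97116134e+01,  1.36522485e+01,  8.99740305e+01, -4.41375206e-03,
        7.62381702e+01, -6.91807193e+01]), 'qd': array([ 0.10651819, -0.06315951,  0.02392452, -0.11205606,  0.06491505,
       -0.03136425]), 'joint_efforts': array([ 1.12045545e-01, -5.65505755e+01, -4.47299302e+01,  6.93180528e-02,
       -1.16792761e-01,  8.65126731e-05]), 'tool_pos': array([ 556.35032571, -258.57001751,   91.53213529]), 'tcp_rot': array([ 19.00675357,  89.86438132, -31.52309558]), 'ft_force': array([0.48984413, 0.52775371, 6.36428814]), 'wrist_torque': array([0.001571  , 0.08799672, 0.05283867]), 'finger_gap': 30.691167347385786}
[[ 0.002  0.772  0.636]
 [-0.001  0.636 -0.772]
 [-1.     0.001  0.002]]
[ 555.43622788 -258.13076405  147.        ]
```

>>> {"name": "drive_tool", "arguments": {"deltas": [[255,-0.003,0,0,0,0,0],[255,-0.01,0,0,0,0,0],[255,-0.02,0,0,0,0,0],[255,-0.035,0,0,0,0,0],[255,-0.055,0,0,0,0,0],[255,-0.08,0,0,0,0,0],[255,-0.107,0,0,0,0,0],[255,-0.13,0,0,0,0,0],[255,-0.145,0,0,0,0,0],[255,-0.15,0,0,0,0,0]]}}

```text
time: 5.35
tool_pos: [556.8, -258.6, 244.8]
tcp_rot: [21.7, 89.7, -28.8]
ft_force: [0.6, -0.3, -1.1]
finger_gap: 30.6
```

```bash
cat > plan.py <<'E'
from mv import *
PIV=np.array([515.7,101.06,77.19]);HZ=np.array([-.20376,-.04134,.97815]);D=np.array([-0.3411,-0.0513,0.9386]);D/=np.linalg.norm(D)
TOP=np.array([497.3,98.3,127.9])
L=78.
def goal(mouth,d,psi): 
    return np.array(mouth)+np.array(d)*L,tool(d,psi)
E
python3 - <<'E'
from plan import *
apply([-0.15,0,0,0,0,0]);print(cmd()[0])
shot('side','s1');shot('wrist','w4');shot('scene','sc1')
p,R=goal(TOP+D*25,D,111);print(p,delta(p,R).round(4),meas()[0],sense()['ft_force'])
im=np.hstack([load('side' and 's1')['frame'][40:240,150:400],load('w4')['frame'][100:300,130:380],load('sc1')['frame'][120:320,120:370]]);cv2.imwrite('pics/m1.png',im)
E
```

```text
[ 555.504 -257.978  240.092]
[462.16583674  93.01597017 224.57817541] [ 0.0155  0.1511 -0.3303 -1.2347 -0.3452  0.1488] [ 555.41656796 -257.93578297  239.95303603] [-0.121234   -0.50376649 -3.41621436]
```

View pics/m1.png

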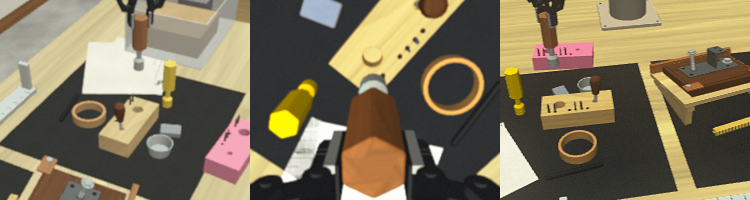

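>>> {"name": "drive_tool", "arguments": {"deltas": [[255,0,0.003,-0.007,-0.02,-0.007,0.003],[255,0.001,0.009,-0.02,-0.074,-0.021,0.009],[255,0.002,0.017,-0.036,-0.136,-0.038,0.016],[255,0.003,0.025,-0.054,-0.2,-0.057,0.024],[255,0.004,0.034,-0.074,-0.278,-0.078,0.033],[255,0.005,0.043,-0.094,-0.352,-0.099,0.042],[255,0.006,0.052,-0.114,-0.426,-0.119,0.051],[255,0.007,0.06,-0.132,-0.494,-0.138,0.059],[255,0.008,0.068,-0.15,-0.56,-0.157,0.067],[255,0.008,0.0755,-0.165,-0.617,-0.173,0.074]]}}

```text
time: 6.33
tool_pos: [506.9, -80.6, 229.5]
tcp_rot: [5.5, 79.5, -9.3]
ft_force: [0.4, -0.2, -2.0]
finger_gap: 30.7
```

Run:
```python
from plan import *
apply([0.008,0.0755,-0.165,-0.617,-0.173,0.074]);print(cmd()[0])
p,R=goal(TOP+D*25,D,111);print(p,delta(p,R).round(4),sense()['joint_pos'])
```

```text
[508.87977659 -82.61713837 232.092     ]
[462.16583674  93.01597017 224.57817541] [-0.0065  0.1574 -0.0909 -0.6176 -0.1725  0.075 ] [-15.65100096 -18.31365565 107.17104421   1.17290405  80.7387459
 -90.95092681]
```

>>> {"name": "drive_tool", "arguments": {"deltas": [[255,0,0.01,-0.006,-0.04,-0.011,0.005],[255,-0.001,0.027,-0.016,-0.105,-0.029,0.013],[255,-0.002,0.047,-0.027,-0.185,-0.052,0.022],[255,-0.003,0.069,-0.04,-0.27,-0.075,0.033],[255,-0.004,0.091,-0.053,-0.358,-0.1,0.043],[255,-0.005,0.112,-0.065,-0.44,-0.123,0.053],[255,-0.006,0.13,-0.075,-0.51,-0.142,0.062],[255,-0.0065,0.145,-0.084,-0.568,-0.159,0.069],[255,-0.0065,0.154,-0.089,-0.604,-0.169,0.073],[255,-0.0065,0.1575,-0.091,-0.6175,-0.1725,0.075]]}}

```text
time: 7.17
tool_pos: [460.5, 94.5, 222.6]
tcp_rot: [-12.4, 69.9, 8.8]
ft_force: [-0.9, -1.5, -2.4]
finger_gap: 31.0
```

Run:
```python
from plan import *
apply([-0.0065,0.1575,-0.091,-0.6175,-0.1725,0.075]);print(cmd()[0])
shot('side','s2');shot('scene','sc2');shot('wrist','w5');st=sense();print(st['joint_pos'].round(1),st['tool_pos'],st['qd'].round(1))
crop('s2',160,150,260,250,4,'a');crop('sc2',270,120,370,220,4,'b')
cv2.imwrite('pics/m2.png',np.hstack([cv2.imread('pics/a.png'),cv2.imread('pics/b.png')]))
```

```text
[462.05200325  93.10910754 224.54573315]
[   3.8  -37.6  122.9    1.7   74.7 -107.4] [461.79941938  92.88588426 223.90384365] [-0.9  0.5 -0.8 -0.2  0.   0.1]
```

View pics/m2.png

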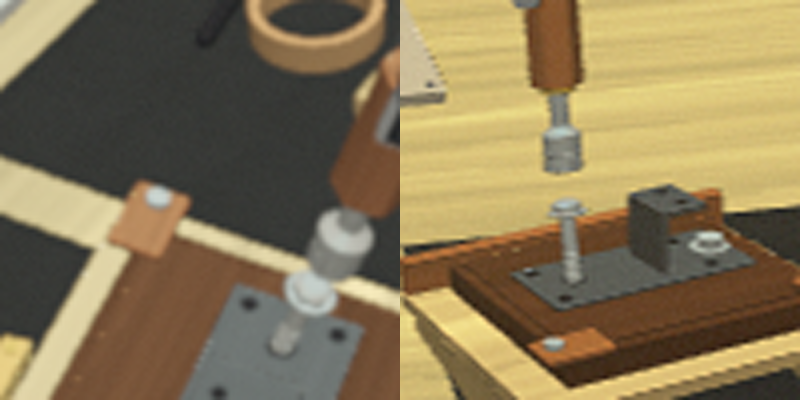

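View pics/w5.png

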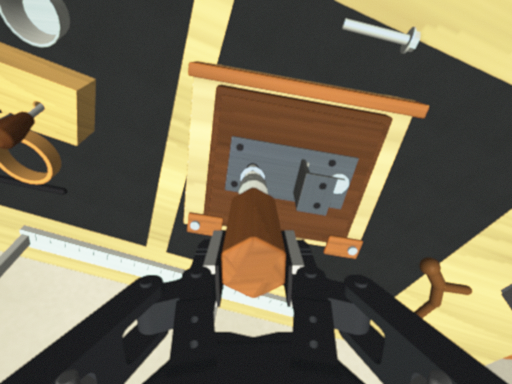

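```bash
cat > ov.py <<'E'
from plan import *
def overlay(tag,box,k,out,p,R,extra=()):
    s=load(tag);x0,y0,x1,y1=box
    im=cv2.resize(s['frame'][y0:y1,x0:x1],None,fx=k,fy=k,interpolation=cv2.INTER_CUBIC)
    q=lambda P:((proj(s,P)-[x0,y0]+.5)*k-.5)
    up=-R.apply([1,0,0]);m=p+R.apply([L,0,0])
    ex=R.apply([0,1,0]);ey=R.apply([0,0,1]);t=np.linspace(0,2*np.pi,40)[:,None]
    def pl(P,c):
        cv2.polylines(im,[np.round(q(P)*8).astype(int)],False,c,1,cv2.LINE_AA,3)
    for h in(0,24):pl(m+up*h+13*(np.cos(t)*ex+np.sin(t)*ey),(0,255,0))
    pl(np.array([m,m+up*24]),(0,255,0))
    pl(np.array([PIV,PIV+D*55]),(0,0,255))
    for P in extra: pl(P,(255,0,255))
    cv2.imwrite(f'pics/{out}.png',im)
E
python3 - <<'E'
from ov import *
p,R=meas()
t=np.linspace(0,2*np.pi,40)[:,None];e1=np.cross(D,[0,1,0]);e1/=np.linalg.norm(e1);e2=np.cross(D,e1)
ex=[TOP-7*D+13*(np.cos(t)*e1+np.sin(t)*e2),TOP+7*(np.cos(t)*e1+np.sin(t)*e2)]
overlay('s2',(205,195,265,245),10,'o1',p,R,ex)
overlay('sc2',(285,135,345,195),10,'o2',p,R,ex)
overlay('w5',(210,140,290,220),8,'o3',p,R,ex)
E
```

```text
(no output)
```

View pics/o1.png

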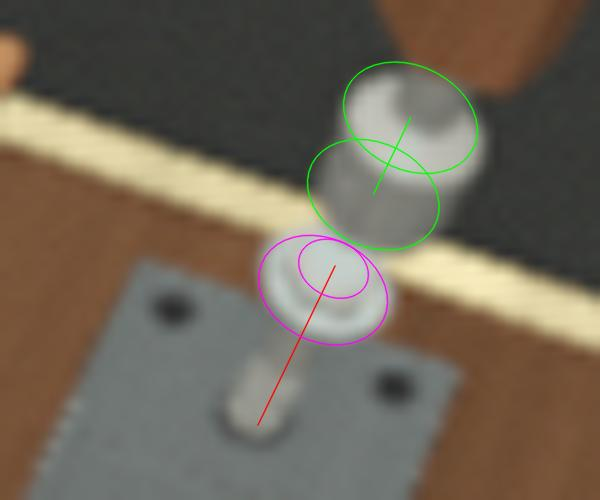

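View pics/o2.png

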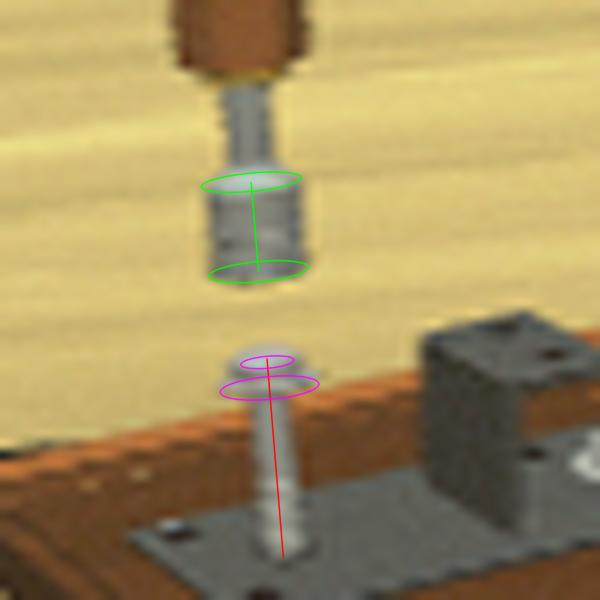

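View pics/o3.png

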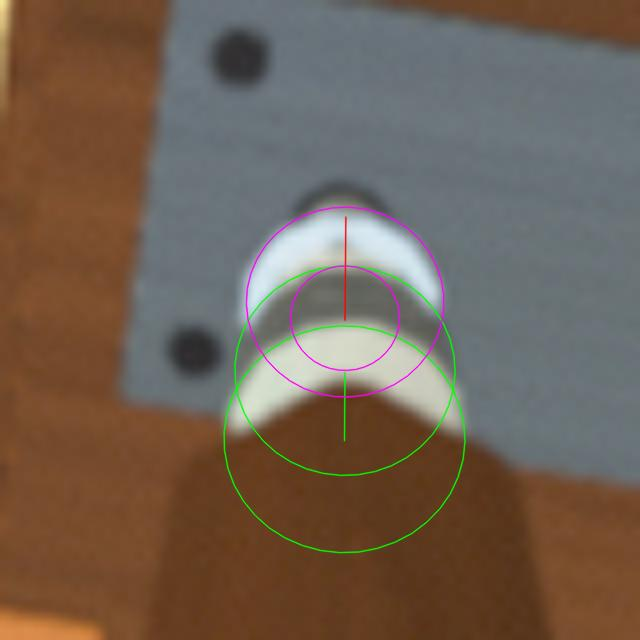

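>>> {"name": "drive_tool", "arguments": {"deltas": [[255,0.002,0,0,0,0,0],[255,0.005,0,0,0,0,0],[255,0.009,0,0,0,0,0],[255,0.013,0,0,0,0,0],[255,0.016,0,0,0,0,0],[255,0.018,0,0,0,0,0],[255,0.02,0,0,0,0,0],[255,0.02,0,0,0,0,0],[255,0.02,0,0,0,0,0],[255,0.02,0,0,0,0,0]]}}

```text
time: 8.15
tool_pos: [469.0, 94.1, 206.0]
tcp_rot: [-12.5, 69.8, 8.5]
ft_force: [-1.0, -0.4, -2.1]
finger_gap: 31.0
```

Run:
```python
from ov import *
apply([.02,0,0,0,0,0])
shot('side','s3');shot('scene','sc3');shot('wrist','w6');st=sense();print(cmd()[0],st['tool_pos'],st['ft_force'])
p,R=meas()
t=np.linspace(0,2*np.pi,40)[:,None];e1=np.cross(D,[0,1,0]);e1/=np.linalg.norm(e1);e2=np.cross(D,e1)
ex=[TOP-7*D+13*(np.cos(t)*e1+np.sin(t)*e2),TOP+7*(np.cos(t)*e1+np.sin(t)*e2)]
overlay('s3',(205,195,265,245),8,'o1',p,R,ex)
overlay('sc3',(285,135,345,195),8,'o2',p,R,ex)
overlay('w6',(210,140,290,220),6,'o3',p,R,ex)
im=np.zeros((480,960,3),np.uint8);a=cv2.imread('pics/o1.png');im[:400,:480]=a;im[:,480:]=cv2.imread('pics/o2.png');cv2.imwrite('pics/m3.png',im[:,160:])
```

```text
[468.87397256  94.13527126 205.7732074 ] [468.98211761  94.16809921 206.04494722] [-0.51197936  0.1195375  -2.05455028]
```

View pics/m3.png

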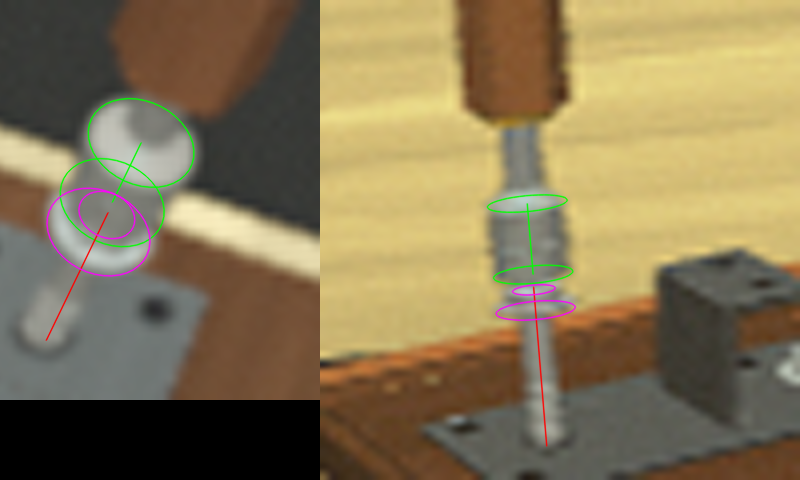

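View pics/o3.png

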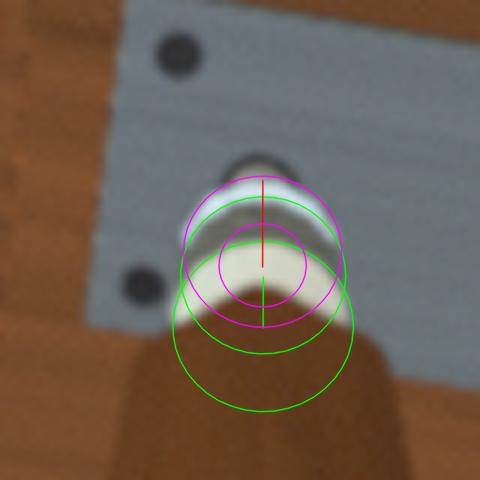

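>>> {"name": "drive_tool", "arguments": {"deltas": [[255,0.001,0,0,0,0,0],[255,0.002,0,0,0,0,0],[255,0.003,0,0,0,0,0],[255,0.004,0,0,0,0,0],[255,0.005,0,0,0,0,0],[255,0.0055,0,0,0,0,0],[255,0.006,0,0,0,0,0],[255,0.0065,0,0,0,0,0],[255,0.007,0,0,0,0,0],[255,0.007,0,0,0,0,0]]}}

```text
time: 9.13
tool_pos: [471.3, 94.5, 199.1]
tcp_rot: [-12.4, 69.8, 8.5]
ft_force: [-0.0, 1.0, -1.9]
finger_gap: 30.9
```

Run:
```python
from ov import *
apply([.007,0,0,0,0,0])
st=sense();print(cmd()[0],st['tool_pos'],st['ft_force'],st['wrist_torque'])
```

```text
[471.26166182  94.49442856 199.20282339] [471.30115966  94.48374481 199.12211966] [-0.03005562  1.0049068  -1.92546022] [-0.02380827  0.15162108 -0.00887042]
```

>>> {"name": "drive_tool", "arguments": {"deltas": [[255,0.0003,0,0,0,0,0],[255,0.0006,0,0,0,0,0],[255,0.0009,0,0,0,0,0],[255,0.0012,0,0,0,0,0],[255,0.0015,0,0,0,0,0],[255,0.0018,0,0,0,0,0],[255,0.002,0,0,0,0,0],[255,0.002,0,0,0,0,0],[255,0.002,0,0,0,0,0],[255,0.002,0,0,0,0,0]]}}

```text
time: 9.97
tool_pos: [472.1, 94.6, 197.8]
tcp_rot: [-12.4, 69.8, 8.6]
ft_force: [-1.7, -0.4, 3.7]
finger_gap: 30.5
```

Run:
```python
from ov import *
apply([.002,0,0,0,0,0])
st=sense();print(cmd()[0],st['tool_pos'],st['ft_force'],st['wrist_torque'])
```

```text
[471.94385875  94.59704493 197.32557082] [472.13501188  94.62680827 197.78982811] [-1.70948962 -0.38374602  3.71000434] [-0.01889916  0.38952758  0.02135027]
```

Run:
```python
from ov import *
shot('side','s4');shot('scene','sc4');shot('wrist','w7')
crop('s4',205,195,265,245,8,'a');crop('sc4',285,145,345,195,8,'b');crop('w7',220,140,280,190,8,'c')
cv2.imwrite('pics/m4.png',np.hstack([cv2.imread('pics/a.png')[:,80:400],cv2.imread('pics/b.png')[:,80:400]]))
```

```text
(no output)
```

View pics/m4.png

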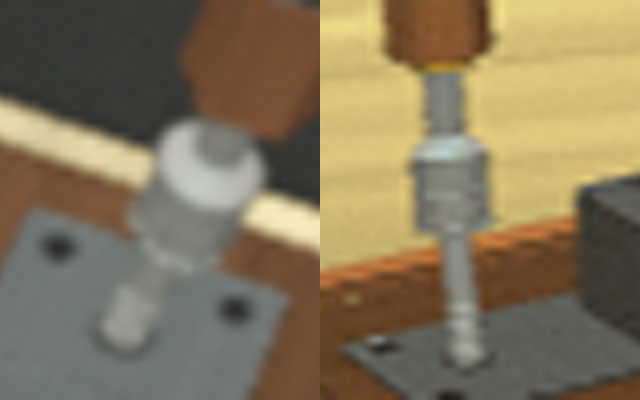

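View pics/c.png

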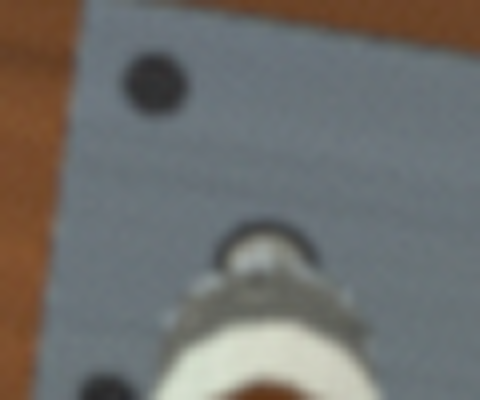

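Run:
```python
from ov import *
t=np.linspace(0,2*np.pi,40)[:,None];e1=np.cross(D,[0,1,0]);e1/=np.linalg.norm(e1);e2=np.cross(D,e1)
ring=lambda h,r:PIV+D*h+r*(np.cos(t)*e1+np.sin(t)*e2)
ex=[ring(0,5),ring(48,13),ring(72,13),ring(104,6.5)]
L=1000
import ov;ov.L=1000
p,R=meas()
overlay('s4',(205,185,265,245),8,'o1',p,R,ex)
overlay('sc4',(290,145,340,195),9,'o2',p,R,ex)
a=cv2.imread('pics/o1.png')[:450,80:430];b=cv2.imread('pics/o2.png');cv2.imwrite('pics/m5.png',np.hstack([a,b]))
```

```text
(no output)
```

View pics/m5.png

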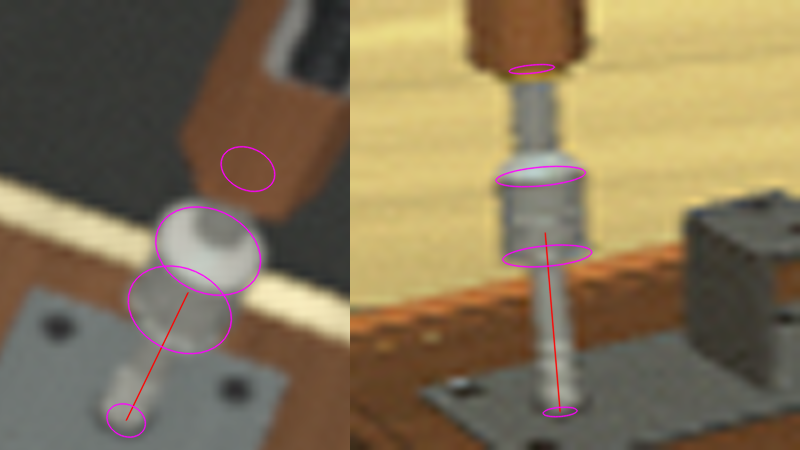

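>>> {"name": "drive_tool", "arguments": {"deltas": [[255,0.0004,0,0,0,0,0],[255,0.0006,0,0,-0.05,0,0],[255,0.0006,0,0,-0.1,0,0],[255,0.0006,0,0,-0.1,0,0],[255,0.0006,0,0,-0.05,0,0],[255,0.0006,0,0,0,0,0],[255,0.0006,0,0,0.05,0,0],[255,0.0006,0,0,0.1,0,0],[255,0.0006,0,0,0.05,0,0],[255,0.0006,0,0,0,0,0]]}}

```text
time: 10.95
tool_pos: [472.6, 94.7, 197.8]
tcp_rot: [-12.6, 69.7, 8.5]
ft_force: [-4.8, -0.9, 7.8]
finger_gap: 30.7
```

Run:
```python
from ov import *
apply([.0006,0,0,0,0,0])
st=sense();print(cmd()[0],st['tool_pos'],st['ft_force'],st['wrist_torque'],'axial gap',(st['tool_pos']-cmd()[0])@D)
```

```text
[472.14851783  94.62782984 196.76239505] [472.60901772  94.65644482 197.75676678] [-4.82306307 -0.93703632  7.79757441] [-6.35515136e-02  4.46838476e-01 -2.27894332e-06] axial gap 0.7747918832972721
```

Run:
```python
from ov import *
p,R=meas();up=-R.apply([1,0,0]);m=p-78.5*up;print(m,up,D,(m-PIV)@D,m-PIV-D*((m-PIV)@D))
s=load('sc4');print(R.apply([0,1,0]))
# flange centre from initial images tri (top - 7): 
print((TOP-PIV)@D)
# hole: multi-view triangulation incl w2, w6,w7
obs=[(load('side0'),403/5+150,240/5+190),(load('wrist0'),325/3+60,222/3),(load('scene0'),267/5+260,203/5+150),(load('w2'),545/8+233,240/8+99),(load('w7'),266/8+220,258/8+140)]
print(tri(obs))
crop('w7',210,140,290,200,10,'c10')
```

```text
[499.49376254  98.69050479 124.11447692] [-0.34248083 -0.0513893   0.93811834] [-0.34110838 -0.05130126  0.93862306] 49.69403773535897 [0.7448153  0.17987157 0.28050704]
[-0.34664189  0.9349676  -0.07533258]
54.01556117864277
(array([516.35971454, 101.22867345,  76.51842773]), [np.float64(2.0039428980097727), np.float64(0.9001980122972674), np.float64(1.1802299254137916), np.float64(1.96338654200896), np.float64(0.7662329558757098)])
```

View pics/c10.png

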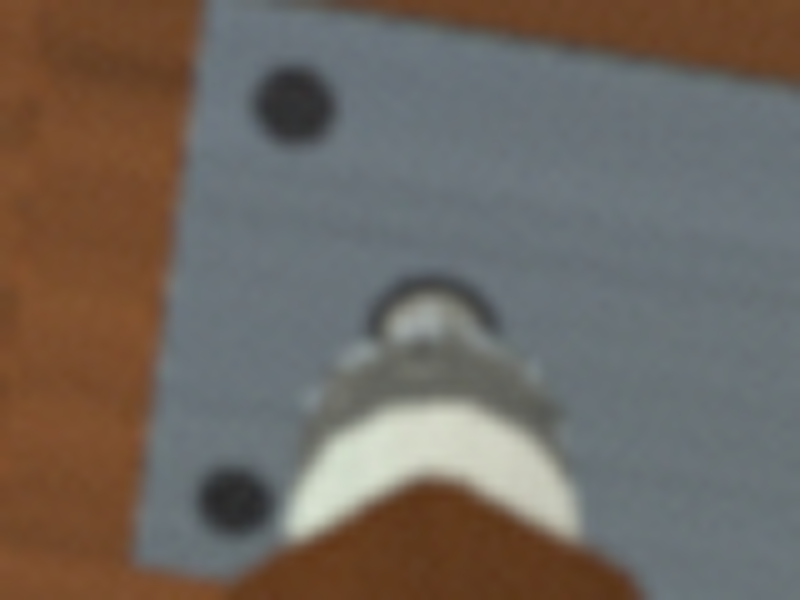

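Run:
```python
from ov import *
import ov
ov.L=78.5
shot('wrist','w8');shot('scene','sc5')
p,R=meas();up=-R.apply([1,0,0]);m=p-78.5*up
t=np.linspace(0,2*np.pi,60)[:,None];e1=R.apply([0,1,0]);e2=R.apply([0,0,1])
ring=lambda h,r:m+up*h+r*(np.cos(t)*e1+np.sin(t)*e2)
import cv2
overlay('w8',(210,140,290,200),10,'o1',p,R,[ring(-4.5,13)])
overlay('sc5',(290,145,340,195),9,'o2',p,R,[ring(-4.5,13)])
crop('w8',210,140,290,200,10,'c11')
```

```text
(no output)
```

View pics/o1.png

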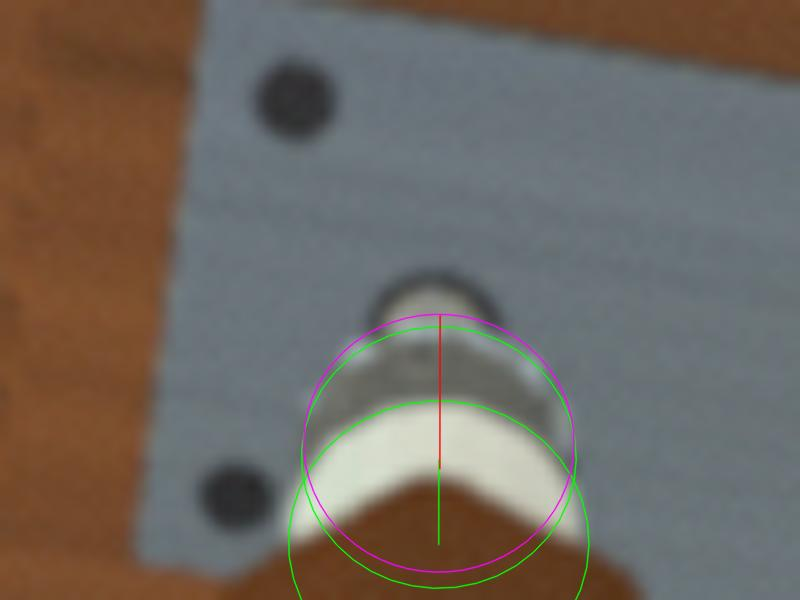

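View pics/o2.png

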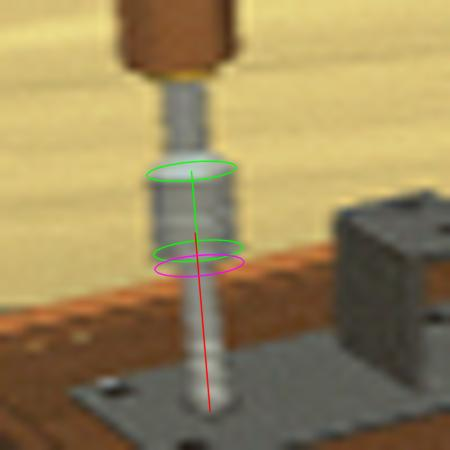

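View pics/c11.png

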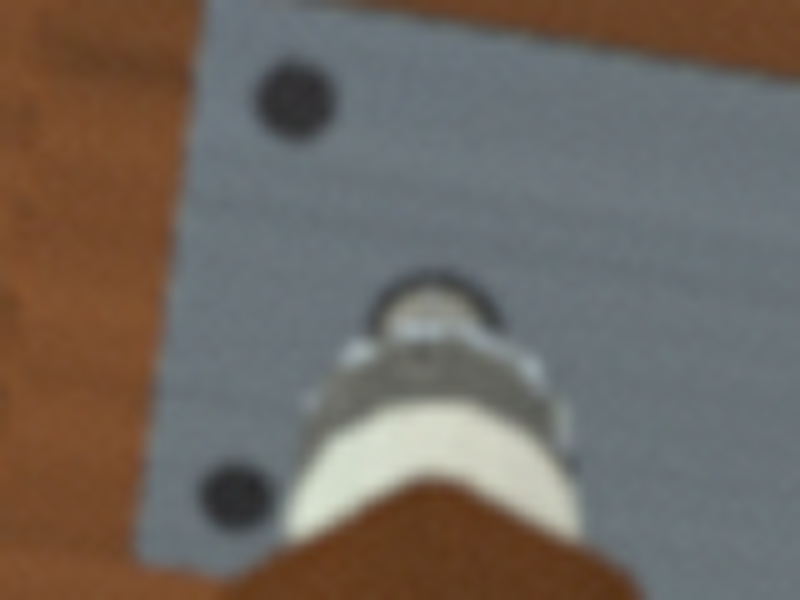

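Run:
```python
from ov import *
a=load('sc5')['frame'][155:185,300:325];b=load('sc3')['frame'][150:180,300:325]
f=lambda x:cv2.resize(x,None,fx=14,fy=14,interpolation=cv2.INTER_NEAREST)
cv2.imwrite('pics/n1.png',np.hstack([f(a),f(b)]))
```

```text
(no output)
```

View pics/n1.png

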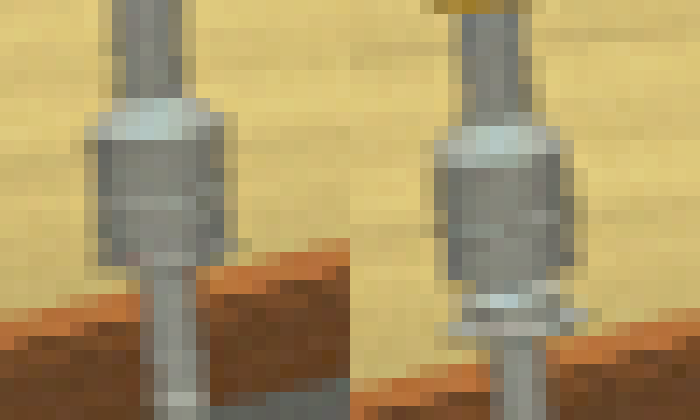

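Run:
```python
from plan import *
p,R=cmd();up=-R.apply([1,0,0])
v=np.cross(up,HZ);n=np.linalg.norm(v);ang=np.arcsin(n);print('ang',np.degrees(ang))
for f in [.1,.3,.5,.7,.9,1]:
    Q=Ro.from_rotvec(v/n*ang*f);p2=PIV+Q.apply(p-PIV);R2=Q*R
    print(f,delta(p2+.3*f*HZ,R2).round(4))
```

```text
ang 8.215221252509835
0.1 [-0.     -0.0005  0.0018  0.      0.0137  0.0041]
0.3 [ 0.     -0.0016  0.0053  0.      0.0412  0.0123]
0.5 [ 0.0002 -0.0026  0.0088  0.      0.0687  0.0206]
0.7 [ 0.0004 -0.0037  0.0123  0.      0.0961  0.0288]
0.9 [ 0.0008 -0.0047  0.0157  0.      0.1236  0.037 ]
1 [ 0.001  -0.0052  0.0175 -0.      0.1373  0.0412]
```

>>> {"name": "drive_tool", "arguments": {"deltas": [[255,0,-0.0003,0.0009,0,0.0069,0.0021],[255,0,-0.0008,0.0027,0,0.0206,0.0062],[255,0,-0.0014,0.0048,0,0.0371,0.0111],[255,0.0001,-0.0021,0.007,0,0.0549,0.0165],[255,0.0002,-0.0028,0.0093,0,0.0728,0.0218],[255,0.0004,-0.0035,0.0116,0,0.0906,0.0272],[255,0.0006,-0.0041,0.0137,0,0.1071,0.0321],[255,0.0008,-0.0046,0.0154,0,0.1208,0.0363],[255,0.0009,-0.005,0.0166,0,0.1304,0.0391],[255,0.001,-0.0052,0.0175,0,0.1373,0.0412]]}}

```text
time: 11.88
tool_pos: [490.2, 96.3, 203.0]
tcp_rot: [-9.5, 78.0, 11.6]
ft_force: [-3.2, 0.9, 7.5]
finger_gap: 30.6
```

Run:
```python
from ov import *
import ov
apply([0.001,-0.0052,0.0175,0,0.1373,0.0412]);print(cmd()[0])
shot('side','s6');shot('scene','sc6');shot('wrist','w9');st=sense()
print(st['tool_pos'],st['ft_force'],st['wrist_torque'],st['joint_pos'].round(1))
p,R=meas();print('axis',-R.apply([1,0,0]),HZ)
ov.L=1000
t=np.linspace(0,2*np.pi,40)[:,None];e1=np.cross(HZ,[0,1,0]);e1/=np.linalg.norm(e1);e2=np.cross(HZ,e1)
ring=lambda h,r:PIV+HZ*h+r*(np.cos(t)*e1+np.sin(t)*e2)
ex=[ring(0,5),ring(48,13),ring(72,13),ring(104,6.5),np.array([PIV,PIV+HZ*170])]
overlay('s6',(205,175,265,245),8,'o1',p,R,ex)
overlay('sc6',(285,105,345,195),6,'o2',p,R,ex)
a=cv2.imread('pics/o1.png')[20:560];b=cv2.imread('pics/o2.png');
cv2.imwrite('pics/m6.png',np.hstack([a[:540,:440],b[:540]]))
```

```text
[489.58575033  95.92837028 202.1048212 ]
[490.16650276  96.25549194 202.91665648] [-3.59431529  0.64404352  7.85744945] [ 0.2308871   0.33577075 -0.00319006] [   4.   -22.   113.     1.6   77.1 -107.3]
axis [-0.20474947 -0.04199173  0.97791326] [-0.20376 -0.04134  0.97815]
```

View pics/m6.png

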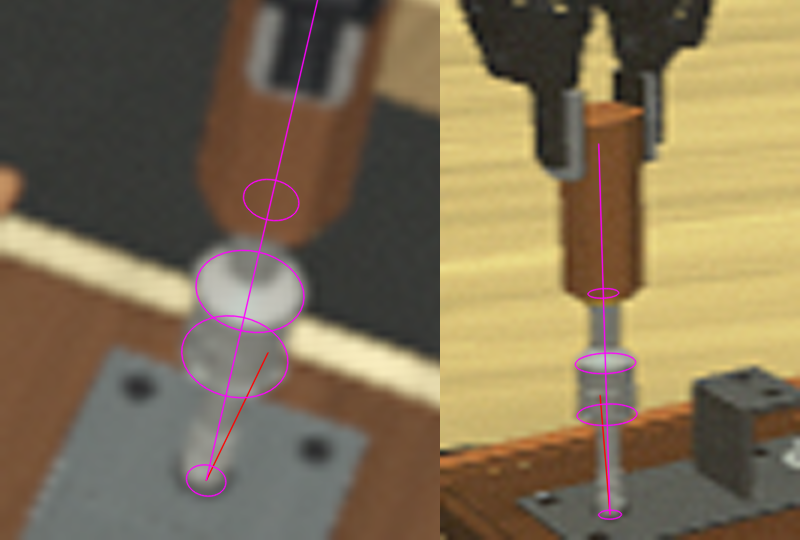

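>>> {"name": "drive_tool", "arguments": {"deltas": [[255,0,0,0,0,0,0],[255,0,0,0,0,0,0],[255,0,0,0,0.05,0,0],[255,0,0,0,0.12,0,0],[255,0,0,0,0.21,0,0],[255,0.0001,0,0,0.3,0,0],[255,0.0001,0,0,0.39,0,0],[255,0.0002,0,0,0.48,0,0],[255,0.0003,0,0,0.55,0,0],[255,0.0003,0,0,0.6,0,0]]}}

```text
time: 12.87
tool_pos: [490.2, 96.2, 202.7]
tcp_rot: [25.0, 77.9, 11.5]
ft_force: [-2.2, 1.8, 6.8]
finger_gap: 30.8
```

```bash
cat > chk.py <<'E'
from ov import *
import ov
def chk(n):
    shot('side','s'+n);shot('scene','sc'+n);st=sense()
    p,R=meas();print(cmd()[0],st['tool_pos'],st['ft_force'].round(1),st['wrist_torque'].round(3),st['joint_pos'].round(1),st['time'])
    print('axis',-R.apply([1,0,0]),HZ)
    ov.L=1000
    t=np.linspace(0,2*np.pi,40)[:,None];e1=np.cross(HZ,[0,1,0]);e1/=np.linalg.norm(e1);e2=np.cross(HZ,e1)
    ring=lambda h,r:PIV+HZ*h+r*(np.cos(t)*e1+np.sin(t)*e2)
    ex=[ring(0,5),ring(48,13),ring(72,13),ring(104,6.5),np.array([PIV,PIV+HZ*170])]
    overlay('s'+n,(205,175,265,245),8,'o1',p,R,ex)
    overlay('sc'+n,(285,105,345,195),6,'o2',p,R,ex)
    a=cv2.imread('pics/o1.png')[20:560];b=cv2.imread('pics/o2.png');
    cv2.imwrite(f'pics/m{n}.png',np.hstack([a[:540,:440],b[:540]]))
E
python3 - <<'E'
from chk import *
apply([0.0003,0,0,.6,0,0]);chk('10')
E
```

```text
[489.64688703  95.94078711 201.81137933] [490.22677886  96.24211499 202.69313449] [-2.9  0.8  7.4] [0.271 0.207 0.07 ] [  4.  -22.1 113.1   1.6  77.  -72.8] 12.9667
axis [-0.2054118  -0.04197     0.97777529] [-0.20376 -0.04134  0.97815]
```

View pics/m10.png

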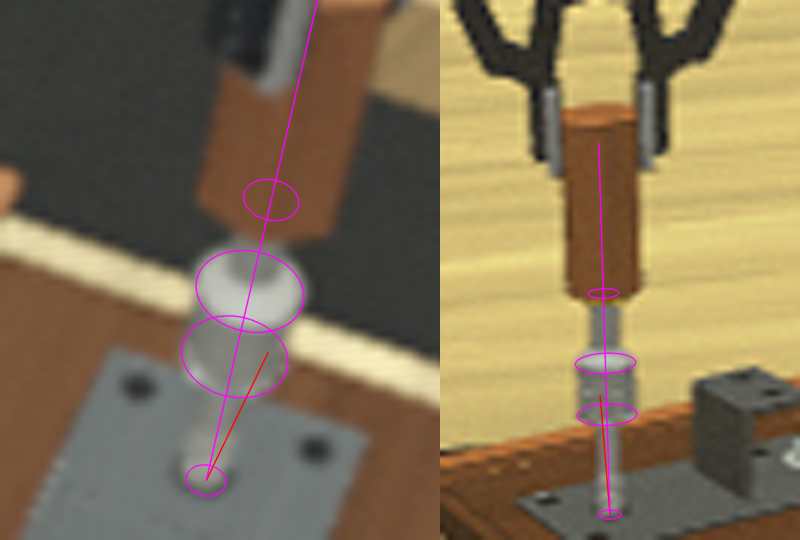

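>>> {"name": "drive_tool", "arguments": {"deltas": [[255,0.0001,0,0,0.1,0,0],[255,0.0001,0,0,0.21,0,0],[255,0.0002,0,0,0.32,0,0],[255,0.0003,0,0,0.43,0,0],[255,0.0004,0,0,0.54,0,0],[255,0.0005,0,0,0.66,0,0],[255,0.0005,0,0,0.78,0,0],[255,0.0006,0,0,0.89,0,0],[255,0.0007,0,0,1.0,0,0],[255,0.0008,0,0,1.1,0,0]]}}

```text
time: 13.8
tool_pos: [490.5, 96.0, 201.9]
tcp_rot: [88.0, 77.9, 11.4]
ft_force: [-2.1, 0.3, 6.4]
finger_gap: 30.7
```

Run:
```python
from chk import *
apply([0.0008,0,0,1.1,0,0]);chk('11')
```

```text
[489.80991824  95.97389865 201.0288677 ] [490.46495228  96.03660739 201.93418252] [-2.4  0.4  5.9] [0.035 0.147 0.017] [  4.  -22.  113.1   1.6  76.9  -9.7] 13.9
axis [-0.20555579 -0.04154981  0.97776297] [-0.20376 -0.04134  0.97815]
```

View pics/m11.png

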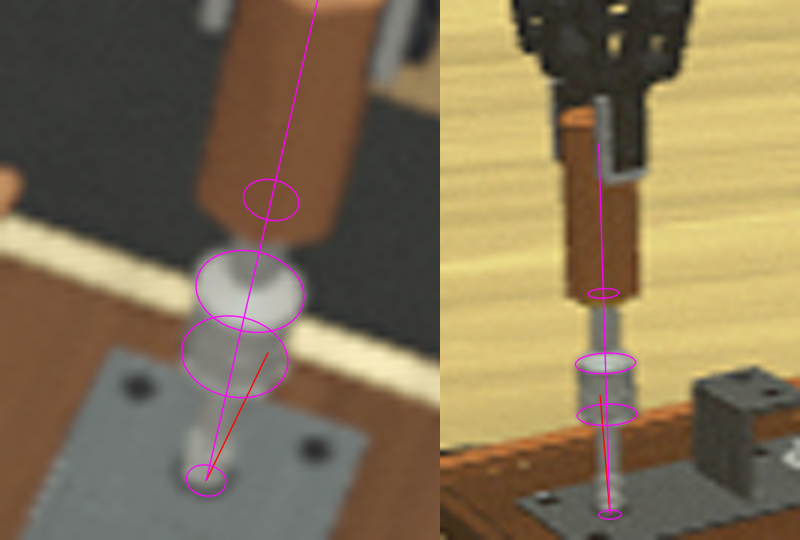

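Square and following. The axial force is steady while the tool sinks with the screw, so the screw is feeding in. I'll continue turning.

>>> {"name": "drive_tool", "arguments": {"deltas": [[255,0.0001,0,0,0.1,0,0],[255,0.0001,0,0,0.21,0,0],[255,0.0002,0,0,0.32,0,0],[255,0.0003,0,0,0.43,0,0],[255,0.0004,0,0,0.54,0,0],[255,0.0005,0,0,0.66,0,0],[255,0.0005,0,0,0.78,0,0],[255,0.0006,0,0,0.89,0,0],[255,0.0007,0,0,1.0,0,0],[255,0.0008,0,0,1.1,0,0]]}}

```text
time: 14.73
tool_pos: [490.5, 96.0, 201.1]
tcp_rot: [151.0, 77.9, 11.4]
ft_force: [-2.6, -0.8, 7.6]
finger_gap: 31.0
```

>>> {"name": "drive_tool", "arguments": {"deltas": [[255,0.0001,0,0,0.1,0,0],[255,0.0001,0,0,0.21,0,0],[255,0.0002,0,0,0.32,0,0],[255,0.0003,0,0,0.43,0,0],[255,0.0004,0,0,0.54,0,0],[255,0.0005,0,0,0.66,0,0],[255,0.0005,0,0,0.78,0,0],[255,0.0006,0,0,0.89,0,0],[255,0.0007,0,0,1.0,0,0],[255,0.0008,0,0,1.1,0,0]]}}

```text
time: 15.57
tool_pos: [490.6, 96.0, 200.3]
tcp_rot: [-145.9, 77.9, 11.4]
ft_force: [-3.7, -0.3, 8.0]
finger_gap: 30.7
```

Run:
```python
from chk import *
apply([0.0008,0,0,1.1,0,0]);apply([0.0008,0,0,1.1,0,0]);chk('12')
```

```text
[490.13598065  96.04012172 199.46384444] [490.55782328  95.97912299 200.27539096] [-3.  -0.3  6.5] [-0.087  0.462 -0.03 ] [  4.  -21.9 113.2   1.6  76.7 116.4] 15.6667
axis [-0.2049935  -0.04129303  0.97789189] [-0.20376 -0.04134  0.97815]
```

View pics/m12.png

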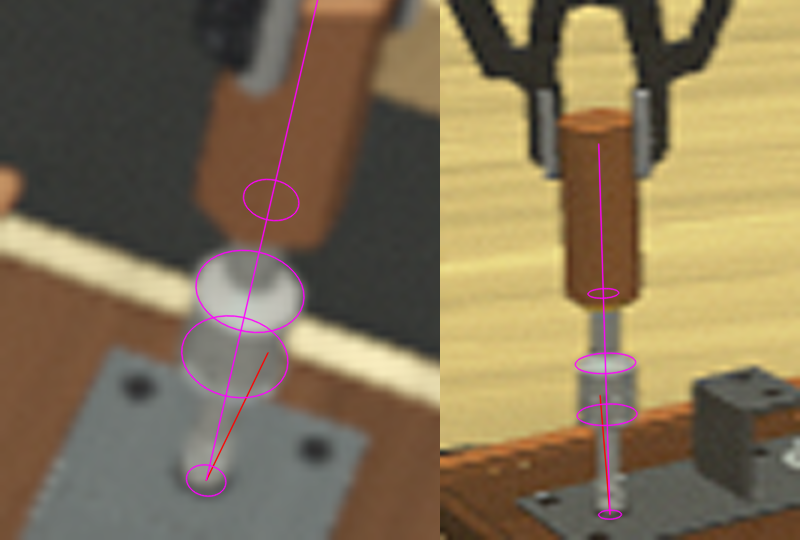

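>>> {"name": "drive_tool", "arguments": {"deltas": [[255,0,0,0,-0.06,0,0],[255,-0.0004,0,0,-0.12,0,0],[255,-0.0008,0,0,-0.12,0,0],[255,-0.0012,0,0,-0.12,0,0],[255,-0.0018,0,0,-0.12,0,0],[255,-0.0025,0,0,-0.12,0,0],[255,-0.0032,0,0,-0.12,0,0],[255,-0.004,0,0,-0.12,0,0],[255,-0.005,0,0,-0.12,0,0],[255,-0.005,0,0,-0.12,0,0]]}}

```text
time: 16.5
tool_pos: [488.9, 95.8, 204.3]
tcp_rot: [-153.0, 78.0, 11.5]
ft_force: [1.3, -0.2, -4.1]
finger_gap: 31.0
```

Run:
```python
from chk import *
apply([-0.005,0,0,-.12,0,0]);chk('13')
```

```text
[489.11703562  95.83317461 204.35454213] [488.91342187  95.78719652 204.20096064] [ 0.5 -0.9 -2.4] [-0.162  0.129  0.003] [  3.9 -22.2 113.    1.6  77.3 109.2] 16.6
axis [-0.20328607 -0.04128247  0.97824871] [-0.20376 -0.04134  0.97815]
```

View pics/m13.png

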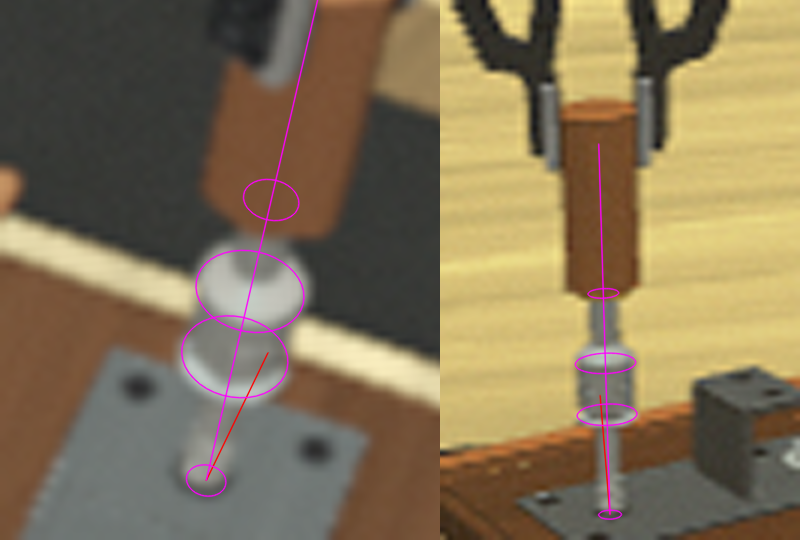

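>>> {"name": "drive_tool", "arguments": {"deltas": [[255,-0.001,0,0,0,0,0],[255,-0.002,0,0,0,0,0],[255,-0.003,0,0,0,0,0],[255,-0.0045,0,0,0,0,0],[255,-0.0065,0,0,0,0,0],[255,-0.01,0,0,0,0,0],[255,-0.015,0,0,0,0,0],[255,-0.022,0,0,0,0,0],[255,-0.028,0,0,0,0,0],[255,-0.03,0,0,0,0,0]]}}

```text
time: 17.43
tool_pos: [483.5, 94.6, 235.6]
tcp_rot: [-153.1, 77.9, 11.4]
ft_force: [0.5, -0.5, -2.4]
finger_gap: 30.9
```

Run:
```python
from chk import *
apply([-0.03,0,0,0,0,0]);chk('14')
```

```text
[483.00336544  94.59149194 233.69872829] [483.46490176  94.61414284 234.84538465] [ 0.2  0.8 -3.5] [-0.055  0.151  0.021] [  3.8 -23.8 111.    1.6  80.8 109.2] 17.5333
axis [-0.20551587 -0.04152106  0.97777259] [-0.20376 -0.04134  0.97815]
```

View pics/m14.png

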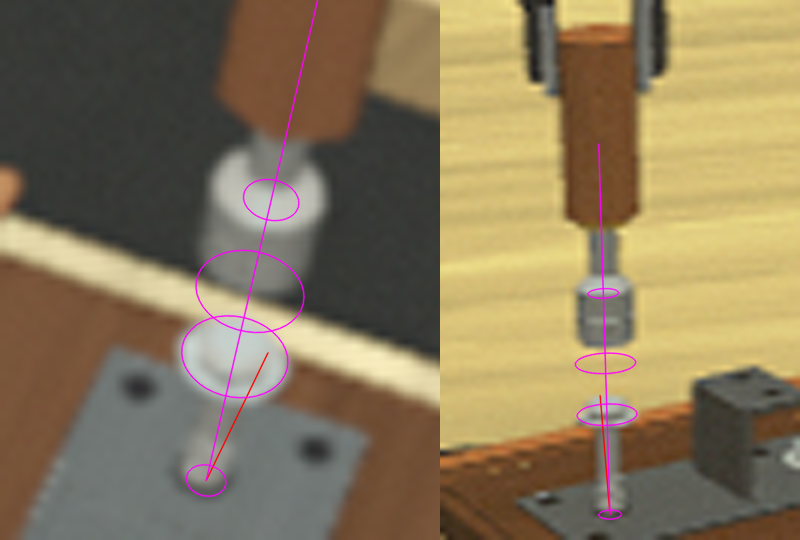

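Run:
```python
from plan import *
W=[([490,0,255],[-.1,0,.995],-56),([530,-140,250],[0,0,1],-8),([555.5,-258,240],[0,0,1],39.5)]
from plan import cmd
p,R=cmd()
for q,d,y in W:
    R2=tool(d,y);print((np.r_[R.inv().apply(np.array(q)-p)/1000,(R.inv()*R2).as_rotvec()]).round(4));p,R=np.array(q,float),R2
```

```text
[-0.0233  0.0872 -0.0362 -0.8646 -0.114   0.0249]
[ 0.009   0.138   0.0457 -0.837  -0.0547 -0.0875]
[ 0.01    0.0417  0.1133 -0.829   0.      0.    ]
```

>>> {"name": "drive_tool", "arguments": {"deltas": [[255,-0.004,0.003,-0.001,-0.026,-0.003,0.001],[255,-0.008,0.009,-0.004,-0.086,-0.011,0.002],[255,-0.012,0.017,-0.007,-0.173,-0.023,0.005],[255,-0.015,0.028,-0.012,-0.277,-0.036,0.008],[255,-0.018,0.038,-0.016,-0.38,-0.05,0.011],[255,-0.02,0.049,-0.02,-0.484,-0.064,0.014],[255,-0.021,0.059,-0.025,-0.588,-0.078,0.017],[255,-0.022,0.07,-0.029,-0.692,-0.091,0.02],[255,-0.023,0.08,-0.033,-0.787,-0.104,0.023],[255,-0.023,0.087,-0.036,-0.865,-0.114,0.025]]}}

```text
time: 18.37
tool_pos: [490.1, -0.7, 254.5]
tcp_rot: [145.3, 84.3, -0.5]
ft_force: [-0.4, -0.6, -3.0]
finger_gap: 30.5
```

>>> {"name": "drive_tool", "arguments": {"deltas": [[255,0,0.007,0.002,-0.042,-0.003,-0.004],[255,0.001,0.021,0.007,-0.126,-0.008,-0.013],[255,0.002,0.035,0.011,-0.209,-0.014,-0.022],[255,0.003,0.048,0.016,-0.293,-0.019,-0.031],[255,0.004,0.062,0.021,-0.377,-0.025,-0.039],[255,0.005,0.076,0.025,-0.46,-0.03,-0.048],[255,0.006,0.09,0.03,-0.544,-0.036,-0.057],[255,0.007,0.105,0.035,-0.636,-0.042,-0.066],[255,0.008,0.122,0.04,-0.737,-0.048,-0.077],[255,0.009,0.138,0.046,-0.837,-0.055,-0.088]]}}

```text
time: 19.2
tool_pos: [530.0, -140.7, 249.1]
tcp_rot: [-80.8, 89.9, -178.5]
ft_force: [-0.1, -0.2, -1.8]
finger_gap: 31.0
```

Run:
```python
from plan import *
apply([-0.023,0.087,-0.036,-0.865,-0.114,0.025]);apply([0.009,0.138,0.046,-0.837,-0.055,-0.088])
print(cmd()[0],meas()[0],sense()['joint_pos'].round(1));print(delta([555.5,-258,240],tool([0,0,1],39.5)).round(4))
```

```text
[ 529.7403983  -139.89726015  249.63885762] [ 529.97348517 -140.72977393  249.14932576] [-20.2  -1.3  89.4  -0.   92.  -12.5]
[ 9.600e-03  4.190e-02  1.134e-01 -8.287e-01 -0.000e+00  6.000e-04]
```

>>> {"name": "drive_tool", "arguments": {"deltas": [[255,0.0,0.002,0.005,-0.04,0,0],[255,0.001,0.005,0.014,-0.11,0,0],[255,0.003,0.01,0.026,-0.2,0,0],[255,0.004,0.015,0.04,-0.3,0,0],[255,0.005,0.02,0.055,-0.4,0,0],[255,0.006,0.026,0.07,-0.51,0,0],[255,0.008,0.032,0.085,-0.62,0,0],[255,0.009,0.037,0.1,-0.72,0,0],[255,0.0096,0.041,0.11,-0.79,0,0],[255,0.0096,0.0419,0.1134,-0.8287,0,0.0006]]}}

```text
time: 20.03
tool_pos: [555.4, -259.7, 238.9]
tcp_rot: [-133.0, 89.9, 176.6]
ft_force: [0.2, 0.7, -2.2]
finger_gap: 30.6
```

Run:
```python
from ov import *
import ov
apply([0.0096,0.0419,0.1134,-.8287,0,0.0006])
shot('side','s20');shot('wrist','w20');shot('scene','sc20')
print(cmd()[0],meas()[0],-meas()[1].apply([1,0,0]),sense()['joint_pos'].round(1))
p,R=meas();ov.L=78.5
t=np.linspace(0,2*np.pi,60)[:,None];c=np.array([555.4,-258.1,45])
ring=lambda h,r:c+[0,0,h]+r*np.hstack([np.cos(t),np.sin(t),0*t])
ex=[ring(0,14),ring(0,15.5),ring(169-45+82,16)[:1]]
overlay('w20',(215,110,295,190),6,'o1',p,R,ex)
overlay('sc20',(140,160,220,240),6,'o2',p,R,ex)
overlay('s20',(250,90,330,170),6,'o3',p,R,ex)
cv2.imwrite('pics/m20.png',np.hstack([cv2.imread('pics/o1.png')[:,80:400],cv2.imread('pics/o2.png')[:,120:380],cv2.imread('pics/o3.png')[:,120:340]]))
```

```text
[ 555.48097428 -258.0187137   240.04328777] [ 555.32991024 -258.16538786  239.37142733] [ 7.89566437e-04 -5.78499486e-04  9.99999521e-01] [-29.7   8.7  79.9   0.   91.4 -69.1]
```

View pics/m20.png

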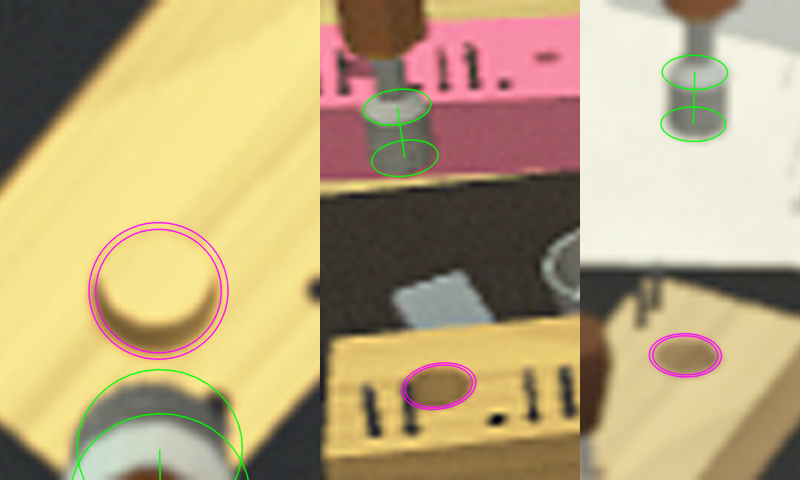

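Run:
```python
from ov import *
a=load('w4')['frame'][150:230,215:295];b=load('w20')['frame'][150:230,215:295]
f=lambda x:cv2.resize(x,None,fx=5,fy=5,interpolation=cv2.INTER_CUBIC)
im=np.hstack([f(a),f(b)]);
for y in range(0,400,50):cv2.line(im,(0,y),(800,y),(0,0,255),1)
cv2.imwrite('pics/n2.png',im)
```

```text
(no output)
```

View pics/n2.png

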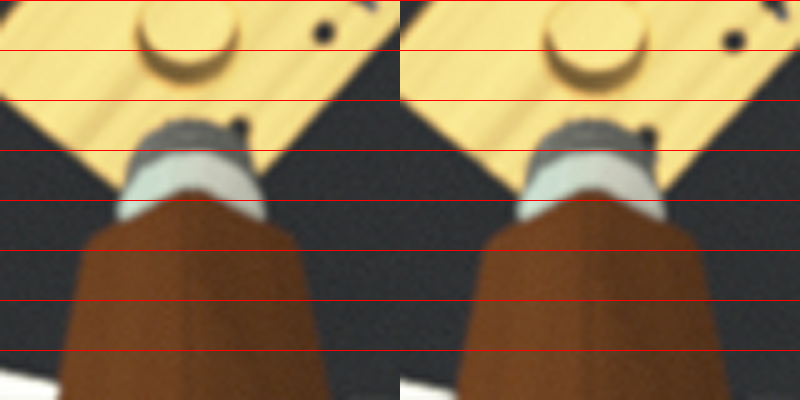

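>>> {"name": "drive_tool", "arguments": {"deltas": [[255,0.02,0,0,0,0,0],[255,0.045,0,0,0,0,0],[255,0.07,0,0,0,0,0],[255,0.09,0,0,0,0,0],[255,0.1,0,0,0,0,0],[255,0.105,0,0,0,0,0],[255,0.107,0,0,0,0,0],[255,0.107,0,0,0,0,0],[255,0.107,0,0,0,0,0],[255,0.107,0,0,0,0,0]]}}

```text
time: 21.02
tool_pos: [556.4, -258.5, 134.8]
tcp_rot: [19.9, 89.8, -30.6]
ft_force: [-0.2, -0.3, -2.2]
finger_gap: 30.6
```

Run:
```python
from ov import *
import ov
apply([.107,0,0,0,0,0])
shot('side','s21');shot('wrist','w21');shot('scene','sc21')
print(cmd()[0],meas()[0],-meas()[1].apply([1,0,0]))
f=lambda t,x,y,k:cv2.resize(load(t)['frame'][y:y+60,x:x+50],None,fx=k,fy=k,interpolation=cv2.INTER_CUBIC)
cv2.imwrite('pics/m21.png',np.hstack([f('w21',230,150,5),f('sc21',155,185,5),f('s21',265,110,5)]))
```

```text
[ 555.4775093  -258.01962533  133.04328783] [ 555.99954897 -258.32162702  134.09305045] [-1.34353453e-03  7.77134753e-04  9.99998795e-01]
```

View pics/m21.png

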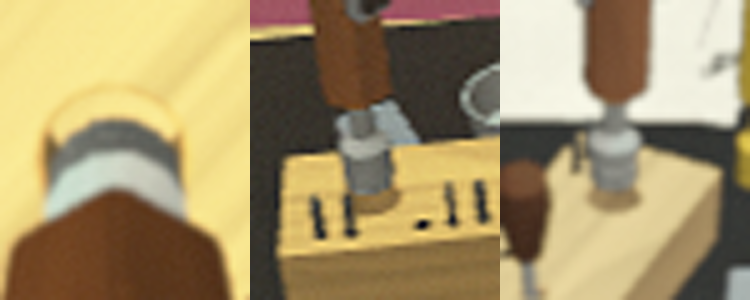

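>>> {"name": "drive_tool", "arguments": {"deltas": [[255,0.003,0,0,0,0,0],[255,0.006,0,0,0,0,0],[255,0.009,0,0,0,0,0],[255,0.012,0,0,0,0,0],[255,0.014,0,0,0,0,0],[255,0.016,0,0,0,0,0],[255,0.018,0,0,0,0,0],[255,0.02,0,0,0,0,0],[255,0.02,0,0,0,0,0],[255,0.02,0,0,0,0,0]]}}

```text
time: 22.0
tool_pos: [555.4, -258.0, 112.9]
tcp_rot: [-160.8, 90.0, 148.7]
ft_force: [-0.5, 0.6, -2.3]
finger_gap: 30.6
```

Run:
```python
from plan import *
apply([.02,0,0,0,0,0]);s=sense();print(cmd()[0],s['tool_pos'],s['ft_force'],s['wrist_torque'])
```

```text
[ 555.47686164 -258.01979573  113.04328784] [ 555.42146951 -257.95039811  112.91583153] [-0.52713451  0.5628654  -2.33144095] [-0.02107598  0.00194342  0.00912751]
```

In the hole at mouth z ≈ 35 with no side force. Now down to just above the floor.

>>> {"name": "drive_tool", "arguments": {"deltas": [[255,0.004,0,0,0,0,0],[255,0.008,0,0,0,0,0],[255,0.012,0,0,0,0,0],[255,0.015,0,0,0,0,0],[255,0.017,0,0,0,0,0],[255,0.019,0,0,0,0,0],[255,0.02,0,0,0,0,0],[255,0.021,0,0,0,0,0],[255,0.0215,0,0,0,0,0],[255,0.0215,0,0,0,0,0]]}}

```text
time: 22.83
tool_pos: [555.6, -258.1, 91.7]
tcp_rot: [3.7, 90.0, -46.8]
ft_force: [-0.1, -0.1, -2.3]
finger_gap: 31.0
```

Run:
```python
from plan import *
apply([.0215,0,0,0,0,0]);s=sense();print(cmd()[0],s['tool_pos'],s['ft_force'],s['wrist_torque'])
```

```text
[ 555.4761654  -258.01997891   91.54328786] [ 555.58346373 -258.10525737   91.71079746] [-0.05338019 -0.09864807 -2.34474328] [-0.02498287  0.01765554  0.04391372]
```

Almost on the floor. Open in place.

>>> {"name": "drive_tool", "arguments": {"deltas": [[200,0,0,0,0,0,0],[150,0,0,0,0,0,0],[100,0,0,0,0,0,0],[60,0,0,0,0,0,0],[0,0,0,0,0,0,0],[0,0,0,0,0,0,0],[0,0,0,0,0,0,0],[0,0,0,0,0,0,0],[0,0,0,0,0,0,0],[0,0,0,0,0,0,0]]}}

```text
time: 23.67
tool_pos: [555.5, -258.0, 91.5]
tcp_rot: [-86.5, 90.0, -137.0]
ft_force: [0.7, -0.1, -0.3]
finger_gap: 85.6
```

>>> {"name": "drive_tool", "arguments": {"deltas": [[0,-0.005,0,0,0,0,0],[0,-0.015,0,0,0,0,0],[0,-0.03,0,0,0,0,0],[0,-0.05,0,0,0,0,0],[0,-0.075,0,0,0,0,0],[0,-0.1,0,0,0,0,0],[0,-0.125,0,0,0,0,0],[0,-0.145,0,0,0,0,0],[0,-0.155,0,0,0,0,0],[0,-0.16,0,0,0,0,0]]}}

```text
time: 24.5
tool_pos: [556.4, -258.6, 254.8]
tcp_rot: [20.1, 89.8, -30.4]
ft_force: [-0.6, 0.7, 0.2]
finger_gap: 85.5
```

Run:
```python
from chk import *
apply([-.16,0,0,0,0,0]);chk('30');shot('wrist','w30');print(sense()['finger_gap'])
e1=np.cross(HZ,[0,1,0]);e1/=np.linalg.norm(e1);e2=np.cross(HZ,e1);t=np.linspace(0,2*np.pi,40)[:,None]
ring=lambda h,r:PIV+HZ*h+r*(np.cos(t)*e1+np.sin(t)*e2)
s=load('s30');
import ov
p,R=meas();ex=[ring(0,5),ring(45.4,13),ring(52.4,7),np.array([PIV,PIV+HZ*52.4])]
ov.D=HZ*.01
overlay('s30',(200,200,260,250),6,'o1',p,R,ex);overlay('sc30',(290,155,340,205),6,'o2',p,R,ex)
c=cv2.resize(load('s30')['frame'][100:180,240:320],None,fx=3.75,fy=3.75)
c2=cv2.resize(load('sc30')['frame'][170:250,140:220],None,fx=3.75,fy=3.75)
cv2.imwrite('pics/m31.png',np.vstack([np.hstack([cv2.imread('pics/o1.png')[:300,:300],cv2.imread('pics/o2.png')[:300,:300]]),np.hstack([c,c2])])[:600])
```

```text
[ 555.48134669 -258.01861572  251.54328777] [ 555.81277267 -258.18947997  252.35793298] [-0.1 -0.   0.3] [0.004 0.043 0.025] [-29.7   8.5  78.8   0.   92.6 -69.2] 24.6
axis [-1.21913305e-03  6.89598420e-04  9.99999019e-01] [-0.20376 -0.04134  0.97815]
85.77303759860075
```

View pics/m31.png

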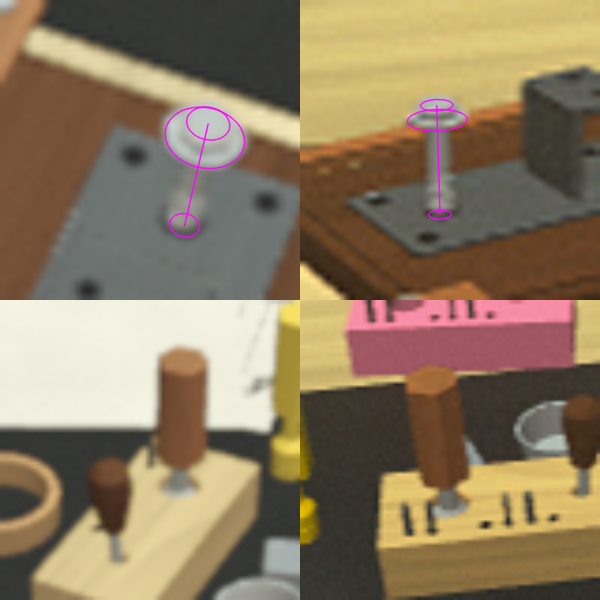

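View pics/w30.png

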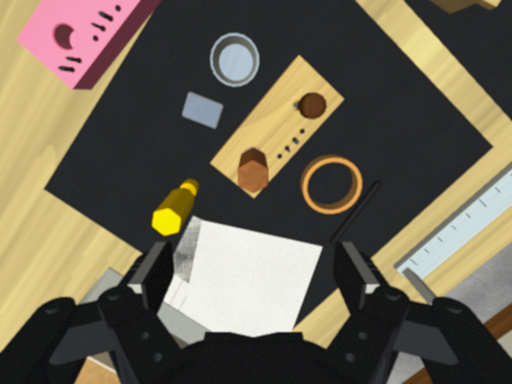

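```bash
python3 -c "
from bench import hand_in;print(hand_in())"
```

```text
the job is handed in; nothing more can be done
None
```

The screw is started and left square, and the driver is back in its hole in the wooden block. I handed the job in at about 24.6 s of the 72 s allowed; it reports no verdict.

- **What I did:**
  - I took the brown driver from the wooden block and fitted it on the leaning head along the screw's own axis, with about 11 N of push.
  - I pivoted driver and screw square to the plate, then turned about 223° clockwise, following the screw down.
  - I backed off 7° to free the hex, pulled off along the axis, and stood the driver in its hole before opening the gripper.
- **Screw:** the tool sank about 2.6 mm while turning. In the side and scene pictures the screw matches the square axis to within about half a pixel, which is roughly 1°.
- **Driver:** it stands home and upright in both views. The fingers are open and clear, and the wrist force is near zero.
- **Other things:** in the final pictures the awl, tape, marker, tin, puck and yellow look-alike look unmoved. I did not measure the rule and the spare screw again at the end; the arm did not come near them.
- **Check that disagreed:** the computed depth of the socket on the head fell midway between seated and not seated, because of the 1–2 mm calibration error. I judged it seated from the scene picture, where no neck or flange top showed. The torque felt while turning and the steady feed agreed with that.

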